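# Fit the deck board to the stand and nest the sample cups on it

## Robot

A 7-joint arm with a two-finger parallel gripper is mounted at the origin on a cart in front of the work surface, level with it; the furniture and walls round the work are solid. World frame = base frame: x ahead of the robot, y to its left, z up, the work surface at z = 0. Lengths are in m, angles in rad, forces in N, time in s.
With the tool pointing down it reaches from about 0.4 to 0.925 m from the base axis. Payload 4.1 kg.
Tool frame: the origin (TCP) lies at the very end of the fingers, on their centre line; the grasp point (between the pads) lies 19 mm behind it; z points along the fingers, x is the direction in which the jaws open and shut, and the axes are right-handed (so a half turn about z gives the same grasp; the last joint's range is limited). The gripper opens to 85 mm and grips with 20 to 120 N. Pads are 22 mm wide; open, the fingers measure 114 mm over their backs; the gripper's body (76 mm by 85 mm) begins 54 mm behind the grasp point. The pads swing forward as they close: fully open they stand 13 mm farther back than shut.
Start: joints at [-1.361, 0.398, 0.045, 1.537, -0.019, 1.207, -0.051], TCP at [0.198, 0.619, 0.231] pointing down, gripper open.
Joint ranges: [-2.82, 2.82], [-0.49, 2.23], [-1.37, 1.46], [0, 2.46], [-1.36, 4.5], [0.23, 2], [-2.94, 2.94]. Speed limits (rad/s): [2.57, 2.57, 3.14, 3.14, 3.14, 3.14, 3.14].

## Interface

Orientations are given as a rotation vector (axis times angle).
In Python, from plant import arm gives the robot as it stands.
- The arm moves only by the tool send_rows, never from a script. Its argument "targets" is a list of rows, each an object of numbers: "dx", "dy", "dz": the shift along the tool's x, y, z in mm; "rx", "ry", "rz": the turn, a rotation vector about the tool's x, y, z in degrees; "grip": the finger opening in mm, from 0 to 85.4. A call has 1 to 5 rows; each row shifts and turns the pose as measured when the row begins, along the tool's axes as they then stand; what a row does not reach is not made up. A row lasts 1/12 s, in which the tool goes at most 41.7 mm and 7.16 degrees, less where a joint would pass 70% of its speed; a pose out of reach is approached as far as the arm can. A call is refused whole if a number of a shift passes 41.7 or a number of a turn 7.16, either way. A call with a gripper value outside its range is refused whole. The fingers move at their own pace and stop on an object; the grip force is fixed at half the most. Time passes only in rows, so rows that do not move let the fingers close. It gives the time, the measured TCP pose, the force and the opening at its end, in the units of the state.
- arm.get_state(): the state, without advancing time (a new reading comes with each control period).
- arm.snapshot(name): name is "scene" or "side" or "wrist"; returns a dict with "image" (480x640x3 uint8, red, green, blue), "intrinsics" (3x3 intrinsics, pixels), "view" (4x4, takes a point from world to camera coordinates). Camera axes: x right, y down, z forward; pixel columns grow to the right and rows downward; lengths in m; the calibration is good to about 2 mm. A picture is of the moment at which its call begins. There is no depth.
- arm.finish_job(): hands the job in, once; it reports no verdict.
The state is a dict: "t": time; "joint_positions": joint angles; "qvel": joint speeds; "joint_torque": joint torques, N m; "position": TCP position; "eef_rot": TCP orientation; "ft_force": force on the tool from outside, world axes, zero at the start; "torque": the same for the moment, N m; "finger_gap": opening from 0.0 (shut) to 1.0 (fully open).
Only numpy, scipy, OpenCV 4.12 (cv2) and the standard library are available. Lean on these libraries where they do the work, as an engineer would, in place of code of your own. Each camera call takes 0.05 s, during which the arm holds its last target. There are 200 camera calls.

## Task

Make the cup stand ready: angle the tongue of the loose white board under the lip of the stand's groove, then lower the board flat behind the stop so that it is locked home on both rails. After that, nest all the open steel cups upright, one inside the other, as a single stack in the ring on the fitted board. Leave the lidded tins and the marker where they are.

Things in the scene. Friction and masses are not known exactly. Their poses are not given: they have to be found in the camera images.
- stand: fixed aluminium stand, origin under its middle at bench level, x toward its groove, z up. Two rails 236 mm long in y carry the board at z = 30 mm: near rail x -92 to -62, far rail x 62 to 105 mm (see groove, stop). Board home: its origin at x 0 +-3, y 0 +-6, z 30 mm in this frame, axes parallel. The board is too long to drop or slide in flat
- groove (a point): in the stand's frame x 93, y 0, z 36 mm: mid-height of the back wall of the groove. Groove floor at z 30; overhanging lip from x 82 to 93, its underside z 42, top z 54; ends shut at y -96 and +96 mm. The tongue goes under the lip with the board's opposite edge raised (15 to 20 degrees works)
- stop (a point): in the stand's frame x -78, y 0, z 39 mm: top of the inner face of the stop strip on the near rail (strip x -90 to -78, top z 39). The board's edge opposite the tongue is lowered to the +x side of this face, with up to 6 mm play in all when the tongue is in the groove
- board: loose white board, panel 150 x 220 x 10 mm (x, y, z), origin at the centre of the panel's underside, z up. Tongue along its +x edge: x 75 to 90, y -90 to 90, z 2 to 8 mm. Dark upright grip rib in the middle of the top: 14 mm thick in x, 56 mm long in y, z 10 to 43 mm. About 350 g, balanced at the rib
- ring (a point): centre of the dark locating ring on the board's top face (board frame x 0, y -65, z 10 mm). The ring is 4 mm high, 43 mm inside and 50 mm outside diameter; a cup's 38 mm foot stands inside it on the board
- tongue (a point): middle of the tongue's outer edge on the board (board frame x 90, y 0, z 5 mm)
- cup_0: open steel cup, 58 mm across and high, origin under its centre, z up. Tapers from 38 mm across at the foot to 51 mm at z 38; from z 41 to the rim at 58 a straight band 58 mm across. Walls 2.5 mm, solid base 24 mm thick: a cup set in another stands about 26 mm higher with little play, its band clear of the lower cup's rim. 90 g. May be absent
- cup_1: open steel cup, 58 mm across and high, origin under its centre, z up. Tapers from 38 mm across at the foot to 51 mm at z 38; from z 41 to the rim at 58 a straight band 58 mm across. Walls 2.5 mm, solid base 24 mm thick: a cup set in another stands about 26 mm higher with little play, its band clear of the lower cup's rim. 90 g. May be absent
- cup_2: open steel cup, 58 mm across and high, origin under its centre, z up. Tapers from 38 mm across at the foot to 51 mm at z 38; from z 41 to the rim at 58 a straight band 58 mm across. Walls 2.5 mm, solid base 24 mm thick: a cup set in another stands about 26 mm higher with little play, its band clear of the lower cup's rim. 90 g. May be absent
- cup_3: open steel cup, 58 mm across and high, origin under its centre, z up. Tapers from 38 mm across at the foot to 51 mm at z 38; from z 41 to the rim at 58 a straight band 58 mm across. Walls 2.5 mm, solid base 24 mm thick: a cup set in another stands about 26 mm higher with little play, its band clear of the lower cup's rim. 90 g. May be absent
- cup_4: open steel cup, 58 mm across and high, origin under its centre, z up. Tapers from 38 mm across at the foot to 51 mm at z 38; from z 41 to the rim at 58 a straight band 58 mm across. Walls 2.5 mm, solid base 24 mm thick: a cup set in another stands about 26 mm higher with little play, its band clear of the lower cup's rim. 90 g. May be absent
- tin_a: lidded aluminium tin, 67 mm across, 44 mm high, origin under its centre; a bystander
- tin_b: another such lidded tin, a bystander
- marker: black felt marker lying on the bench, 137 mm long (along its y), 19 mm thick; a bystander
Not all that is in view belongs to the job. What is shaped like the cup_3 but pink or red is not meant.

How it is judged:
By the outcome, as a careful person would: the job done as asked, in the order asked, and still so for the second after the job is handed in, with the robot touching nothing.
Of cup_0, cup_1, cup_2, cup_3, cup_4 only 3 to 5 are there at a start; the rules pass over those that are not, and their reading is None.
At some moment in a run one of board may be knocked a few centimetres aside while the robot is not near it.
Once in a run the grip may slacken for a moment while it holds something.
It also fails if it takes over 210 s, if anything falls off the work surface, if the arm or the gripper's body presses on something with over 40 N, if the wrist force passes 120 N, or if a joint passes its speed limit or range.

## Working session

There is one attempt and no reset: what is moved stays moved. The work goes in short steps, Python scripts to look and compute and a tool call to move; the robot and the scene stay as the last step left them, time stands still between calls to the robot, and variables do not carry over. Pictures are saved under pics/ and viewed, about 12 in all and at most 16, crops included, and the job is handed in when it is done.

Besides the shell and the picture viewer there is one more tool, called after "Call:" as a command line: name --argument value ..., lists and objects as JSON in quotes. send_rows: Moves the arm, as the interface text tells. Its arguments: {"type":"object","properties":{"targets":{"type":"array"}},"required":["targets"]}

```bash
ls; mkdir -p pics; python3 - <<'E'
from plant import arm
import cv2
s=arm.get_state();print(s)
for n in("scene","side","wrist"):
    d=arm.snapshot(n);cv2.imwrite(f"pics/{n}0.png",d["image"][:,:,::-1]);print(n,d["intrinsics"].tolist(),d["view"].round(4).tolist())
E
```

```text
pics
{'t': 0.0, 'joint_positions': array([-1.36097726,  0.3992135 ,  0.04503583,  1.53787069, -0.01872329,
        1.20690788, -0.05073631]), 'qvel': array([-0.000229  , -0.00026986, -0.00060701,  0.0010126 ,  0.00109591,
       -0.00055188, -0.00021225]), 'joint_torque': array([-5.56659925e-04, -4.75126755e+01,  1.36418570e+00, -2.54219449e+01,
        1.15476843e-02,  9.17238474e-03, -7.35433474e-07]), 'position': array([0.19733782, 0.618655  , 0.23025375]), 'eef_rot': array([ 2.53558417e+00,  1.85270188e+00, -2.39499377e-03]), 'ft_force': array([-0.45353168,  0.09588159, -0.69306885]), 'torque': array([ 0.06306287, -0.01893997, -0.04158896]), 'finger_gap': 0.9999925798768294}
scene [[551.4891520265581, 0.0, 320.4327966165024], [0.0, 551.4891520265581, 246.6247212107376], [0.0, 0.0, 1.0]] [[0.8188, -0.5739, 0.0166, -0.5], [-0.3618, -0.5382, -0.7612, 0.2333], [0.4458, 0.6173, -0.6483, 1.5495], [0.0, 0.0, 0.0, 1.0]]
side [[502.952384187685, 0.0, 320.4704928445637], [0.0, 502.952384187685, 240.73203398118727], [0.0, 0.0, 1.0]] [[-0.9525, -0.3045, -0.0093, 0.5619], [-0.1171, 0.3941, -0.9116, 0.1444], [0.2812, -0.8672, -0.411, 1.4288], [0.0, 0.0, 0.0, 1.0]]
wrist [[404.3411774254793, 0.0, 320.30703831090267], [0.0, 404.3411774254793, 239.21213622661355], [0.0, 0.0, 1.0]] [[0.304, 0.9527, -0.0022, -0.6484], [0.9073, -0.2888, 0.3056, -0.039], [0.2905, -0.0949, -0.9522, 0.3804], [0.0, 0.0, 0.0, 1.0]]
```

View pics/scene0.png

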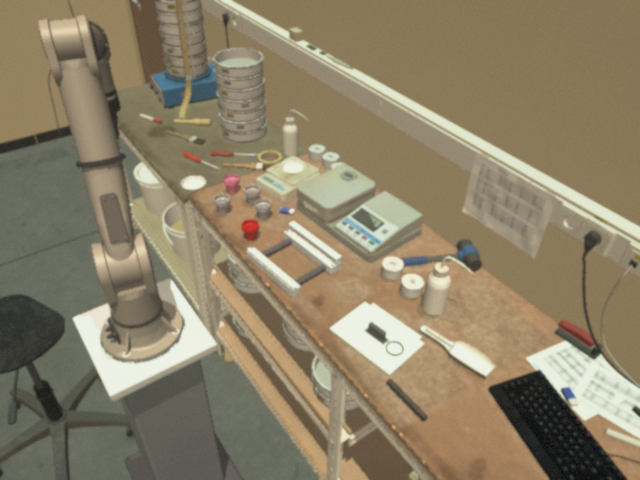

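View pics/side0.png

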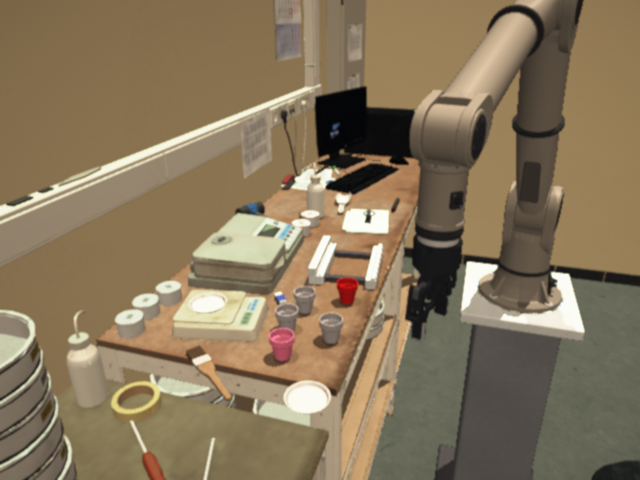

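The scene view shows three grey cups near (222,204), (252,193) and (263,210), and a pink and a red decoy. The stand is at about (295,257) and the board at (378,338), with its rib at (377,333) and ring at (395,348). I'll enlarge this area to measure.

```bash
cat > h.py <<'E'
import numpy as np, cv2
from scipy.spatial.transform import Rotation as R
from plant import arm
np.set_printoptions(precision=4,suppress=True)
def ray(d,u,v,z):
    V=d["view"];K=d["intrinsics"];r=V[:3,:3].T@np.linalg.inv(K)@np.array([u,v,1.]);c=-V[:3,:3].T@V[:3,3]
    return c+r*(z-c[2])/r[2]
def proj(d,P):
    P=np.atleast_2d(P);c=P@d["view"][:3,:3].T+d["view"][:3,3];p=c@d["intrinsics"].T;return p[:,:2]/p[:,2:]
def snap(n,f=None):
    d=arm.snapshot(n)
    if f: cv2.imwrite(f"pics/{f}.png",d["image"][:,:,::-1])
    return d
def crop(src,dst,x0,y0,x1,y1,k):
    cv2.imwrite(f"pics/{dst}.png",cv2.resize(cv2.imread(f"pics/{src}.png")[y0:y1,x0:x1],None,fx=k,fy=k,interpolation=cv2.INTER_CUBIC))
E
python3 - <<'E'
from h import *
crop("scene0","c1",200,165,440,365,3)
s=snap("scene")
d=snap("side")
for n,u,v,z in [("board",378,338,.01),("cupA",222,208,.02),("cupB",252,198,.02),("cupC",263,214,.02),("stand",295,257,.03),("marker",406,399,.01),("red",250,232,.02),("pink",232,187,.02)]: print(n,ray(s,u,v,z))
for n,u,v in [("c",331,333),("c",286,323),("c",304,304),("stand",345,263),("board",367,222)]: print(n,ray(d,u,v,.02))
E
```

```text
board [ 0.523  -0.4025  0.01  ]
cupA [0.4392 0.3648 0.02  ]
cupB [0.5577 0.3591 0.02  ]
cupC [0.5419 0.2536 0.02  ]
stand [ 0.5049 -0.0094  0.03  ]
marker [ 0.4551 -0.5944  0.01  ]
red [0.4545 0.1912 0.02  ]
pink [0.5308 0.4619 0.02  ]
c [0.4421 0.3779 0.02  ]
c [0.5622 0.3693 0.02  ]
c [0.5492 0.2709 0.02  ]
stand [0.508 0.006 0.02 ]
board [ 0.5181 -0.3421  0.02  ]
```

View pics/c1.png

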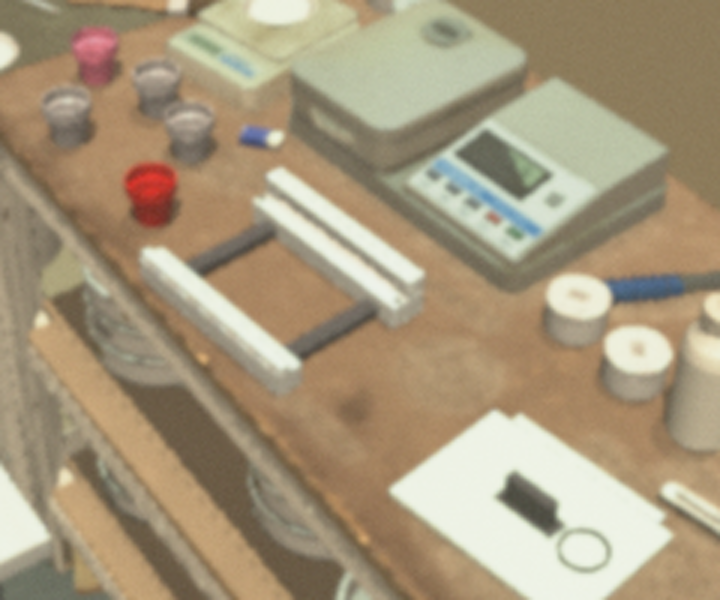

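The crop shows the groove rail on the far side (+x) and the near rail by the robot. The tongue edge faces right/up (+x) and the ring is on the board's −y side. Next I'll write a planner helper that prints tool-frame rows, then head to looking poses.

```bash
cat >> h.py <<'E'
def Rot(yaw,pitch=0):
    "tool down, tool x at azimuth yaw deg, then turned by pitch deg about the tool y"
    a=np.radians(yaw);x=[np.cos(a),np.sin(a),0];z=[0,0,-1]
    return R.from_matrix(np.c_[x,np.cross(z,x),z])*R.from_rotvec([0,np.radians(pitch),0])
def pose():
    s=arm.get_state();return s["position"],R.from_rotvec(s["eef_rot"]),s
def plan(*wps,vmax=40,w=6.5,start=None):
    "wps: (pos, Rotation); prints rows of tool-frame steps for each"
    p,r,s=pose() if start is None else (*start,None)
    for P,Q in wps:
        P=np.array(P);D=(P-p)*1000;rv=(r.inv()*Q).as_rotvec(degrees=True)
        n=max(1,int(np.ceil(max(np.linalg.norm(D)/vmax,np.linalg.norm(rv)/w))))
        print("to",P,"n",n,"dist",np.linalg.norm(D).round(1),"rot",rv.round(2))
        step=R.from_rotvec(rv/n,degrees=True);rr=r;rows=[]
        for i in range(n):
            print(i,rr.inv().apply(D/n).round(1),(rv/n).round(2)); rr=rr*step
        p,r=P,Q
    
def st():
    p,r,s=pose();x=r.as_matrix();print("t",s["t"].round(2),"p",p,"z",x[:,2],"yaw",np.degrees(np.arctan2(x[1,0],x[0,0])).round(2),"F",s["ft_force"].round(1),"gap",round(s["finger_gap"]*85.4,1))
E
python3 - <<'E'
from h import *
d=snap("wrist");p,r,s=pose();V=d["view"];c=-V[:3,:3].T@V[:3,3];print("cam in tool",r.inv().apply(c-p),(V[:3,:3]@r.as_matrix()))
st();plan(((.44,.36,.40),Rot(36)),((.42,.0,.40),Rot(0)))
E
```

```text
cam in tool [-0.0005 -0.079  -0.1422] [[ 1.      0.0001  0.0007]
 [ 0.0001  0.9522 -0.3055]
 [-0.0007  0.3055  0.9522]]Traceback (most recent call last):
  File "<stdin>", line 3, in <module>
  File "h.py", line 35, in st
    p,r,s=pose();x=r.as_matrix();print("t",s["t"].round(2),"p",p,"z",x[:,2],"yaw",np.degrees(np.arctan2(x[1,0],x[0,0])).round(2),"F",s["ft_force"].round(1),"gap",round(s["finger_gap"]*85.4,1))
                                           ^^^^^^^^^^^^
AttributeError: 'float' object has no attribute 'round'
```

```bash
sed -i 's/s\["t"\].round(2)/round(s["t"],2)/' h.py; python3 - <<'E'
from h import *
st();plan(((.44,.36,.40),Rot(36)),((.42,.0,.40),Rot(0)))
E
```

```text
t 0.3 p [0.1975 0.6191 0.231 ] z [-0.0001 -0.0005 -1.    ] yaw 72.31 F [ 0.2 -0.4  0.3] gap 85.5
to [0.44 0.36 0.4 ] n 10 dist 393.1 rot [ 0.01  0.03 36.31]
0 [-17.3  31.  -16.9] [0.   0.   3.63]
1 [-15.3  32.  -16.9] [0.   0.   3.63]
2 [-13.3  32.9 -16.9] [0.   0.   3.63]
3 [-11.2  33.7 -16.9] [0.   0.   3.63]
4 [ -9.   34.3 -16.9] [0.   0.   3.63]
5 [ -6.8  34.8 -16.9] [0.   0.   3.63]
6 [ -4.6  35.2 -16.9] [0.   0.   3.63]
7 [ -2.3  35.4 -16.9] [0.   0.   3.63]
8 [ -0.1  35.5 -16.9] [0.   0.   3.63]
9 [  2.2  35.4 -16.9] [0.   0.   3.63]
to [0.42 0.   0.4 ] n 10 dist 360.6 rot [ 0.  0. 36.]
0 [-22.8  27.9   0. ] [0.  0.  3.6]
1 [-21.   29.3   0. ] [0.  0.  3.6]
2 [-19.1  30.6   0. ] [0.  0.  3.6]
3 [-17.1  31.7   0. ] [0.  0.  3.6]
4 [-15.1  32.7   0. ] [0.  0.  3.6]
5 [-13.   33.6   0. ] [0.  0.  3.6]
6 [-10.9  34.4   0. ] [0.  0.  3.6]
7 [-8.7 35.   0. ] [0.  0.  3.6]
8 [-6.5 35.5  0. ] [0.  0.  3.6]
9 [-4.3 35.8  0. ] [0.  0.  3.6]
```

Call:
send_rows --targets '[{"dx":-17,"dy":31,"dz":-17,"rz":3.6},{"dx":-15,"dy":32,"dz":-17,"rz":3.6},{"dx":-13,"dy":33,"dz":-17,"rz":3.6},{"dx":-11,"dy":34,"dz":-17,"rz":3.6},{"dx":-9,"dy":34,"dz":-17,"rz":3.6}]'

```text
validation failed for argument at $.ta...
```

Call:
send_rows --targets '[{"dx":-7,"dy":35,"dz":-17,"rz":3.6},{"dx":-5,"dy":35,"dz":-17,"rz":3.6},{"dx":-2,"dy":35,"dz":-17,"rz":3.6},{"dx":0,"dy":35,"dz":-17,"rz":3.6},{"dx":2,"dy":35,"dz":-17,"rz":3.6}]'

```text
validation failed for argument at $.ta...
```

```bash
python3 - <<'E'
from h import *
st();d=snap("wrist","w1");plan(((.42,.0,.40),Rot(0)))
E
```

```text
t 0.3 p [0.1975 0.6191 0.231 ] z [-0.0001 -0.0005 -1.    ] yaw 72.31 F [ 0.2 -0.4  0.3] gap 85.5
to [0.42 0.   0.4 ] n 17 dist 679.2 rot [ 0.02  0.02 72.31]
0 [-30.7  23.5  -9.9] [0.   0.   4.25]
1 [-28.9  25.7  -9.9] [0.   0.   4.25]
2 [-26.9  27.8  -9.9] [0.   0.   4.25]
3 [-24.8  29.7  -9.9] [0.   0.   4.25]
4 [-22.5  31.5  -9.9] [0.   0.   4.25]
5 [-20.1  33.1  -9.9] [0.   0.   4.25]
6 [-17.6  34.5  -9.9] [0.   0.   4.25]
7 [-15.   35.7  -9.9] [0.   0.   4.25]
8 [-12.3  36.7  -9.9] [0.   0.   4.25]
9 [-9.5 37.5 -9.9] [0.   0.   4.25]
10 [-6.7 38.1 -9.9] [0.   0.   4.25]
11 [-3.9 38.5 -9.9] [0.   0.   4.25]
12 [-1.  38.7 -9.9] [0.   0.   4.25]
13 [ 1.9 38.7 -9.9] [0.   0.   4.25]
14 [ 4.7 38.4 -9.9] [0.   0.   4.25]
15 [ 7.6 38.  -9.9] [0.   0.   4.25]
16 [10.4 37.3 -9.9] [0.   0.   4.25]
```

View pics/w1.png

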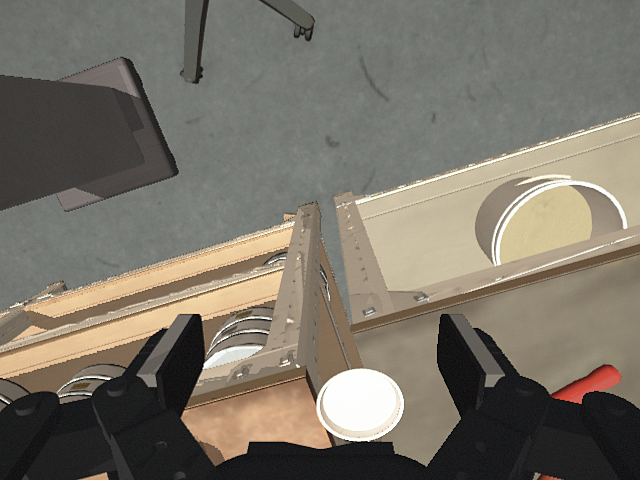

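The calls were refused before the arm moved, so the wrist picture only shows the start pose, looking at the floor and bench edge. I'll try one full row with all the keys.

Call:
send_rows --targets '[{"dx":-17,"dy":31,"dz":-17,"rx":0,"ry":0,"rz":3.6,"grip":85}]'

```text
t: 0.43
position: [0.2133, 0.5964, 0.2442]
eef_rot: [-2.583, -1.786, 0.013]
ft_force: [-1.0, 0.5, -0.4]
finger_gap: 0.992
```

Call:
send_rows --targets '[{"dx":-16,"dy":32,"dz":-17,"rx":0,"ry":0,"rz":3.6,"grip":85},{"dx":-14,"dy":33,"dz":-17,"rx":0,"ry":0,"rz":3.6,"grip":85},{"dx":-12,"dy":34,"dz":-17,"rx":0,"ry":0,"rz":3.6,"grip":85},{"dx":-10,"dy":34,"dz":-17,"rx":0,"ry":0,"rz":3.6,"grip":85},{"dx":-8,"dy":35,"dz":-17,"rx":0,"ry":0,"rz":3.6,"grip":85}]'

```text
t: 0.85
position: [0.3348, 0.4602, 0.3297]
eef_rot: [2.834, 1.352, -0.019]
ft_force: [0.6, 0.1, 0.5]
finger_gap: 0.998
```

Call:
send_rows --targets '[{"dx":-6,"dy":35,"dz":-17,"rx":0,"ry":0,"rz":3.6,"grip":85},{"dx":-4,"dy":35,"dz":-17,"rx":0,"ry":0,"rz":3.6,"grip":85},{"dx":-2,"dy":35,"dz":-17,"rx":0,"ry":0,"rz":3.6,"grip":85},{"dx":0,"dy":35,"dz":-17,"rx":0,"ry":0,"rz":3.6,"grip":85},{"dx":2,"dy":35,"dz":-17,"rx":0,"ry":0,"rz":3.6,"grip":85}]'

```text
t: 1.27
position: [0.4536, 0.318, 0.4196]
eef_rot: [3.018, 0.868, -0.016]
ft_force: [0.3, 1.2, -0.6]
finger_gap: 0.998
```

```bash
python3 - <<'E'
from h import *
st();d=snap("wrist","w2");plan(((.42,.0,.40),Rot(0)))
E
```

```text
t 1.27 p [0.4536 0.318  0.4196] z [-0.0094 -0.0039 -0.9999] yaw 32.08 F [ 0.3  1.2 -0.6] gap 85.2
to [0.42 0.   0.4 ] n 8 dist 313.5 rot [ 0.29  0.05 31.17]
0 [-24.4  30.5   3.2] [0.04 0.01 3.9 ]
1 [-22.3  32.1   3.2] [0.04 0.01 3.9 ]
2 [-20.1  33.5   3.1] [0.04 0.01 3.9 ]
3 [-17.7  34.8   3.1] [0.04 0.01 3.9 ]
4 [-15.3  35.9   3.1] [0.04 0.01 3.9 ]
5 [-12.9  36.9   3.1] [0.04 0.01 3.9 ]
6 [-10.3  37.7   3. ] [0.04 0.01 3.9 ]
7 [-7.7 38.3  3. ] [0.04 0.01 3.9 ]
```

Call:
send_rows --targets '[{"dx":-24,"dy":30,"dz":3,"rx":0,"ry":0,"rz":3.9,"grip":85},{"dx":-22,"dy":32,"dz":3,"rx":0,"ry":0,"rz":3.9,"grip":85},{"dx":-20,"dy":33,"dz":3,"rx":0,"ry":0,"rz":3.9,"grip":85},{"dx":-18,"dy":35,"dz":3,"rx":0,"ry":0,"rz":3.9,"grip":85},{"dx":-15,"dy":36,"dz":3,"rx":0,"ry":0,"rz":3.9,"grip":85}]'

```text
t: 1.73
position: [0.4365, 0.1225, 0.4095]
eef_rot: [3.126, 0.304, 0.01]
ft_force: [0.4, -0.3, -0.1]
finger_gap: 0.999
```

Call:
send_rows --targets '[{"dx":-13,"dy":37,"dz":3,"rx":0,"ry":0,"rz":3.9,"grip":85},{"dx":-10,"dy":37,"dz":3,"rx":0,"ry":0,"rz":3.9,"grip":85},{"dx":-8,"dy":38,"dz":3,"rx":0.2,"ry":0,"rz":3.9,"grip":85},{"dx":0,"dy":0,"dz":0,"rx":0,"ry":0,"rz":0,"grip":85}]'

```text
t: 2.07
position: [0.4161, -0.0069, 0.3998]
eef_rot: [-3.136, 0.053, -0.013]
ft_force: [0.9, -1.2, 0.6]
finger_gap: 0.993
```

```bash
python3 - <<'E'
from h import *
st();d=snap("wrist","w3");plan(((.47,-.33,.36),Rot(0)))
E
```

```text
t 2.07 p [ 0.4161 -0.0069  0.3998] z [ 0.0082  0.0046 -1.    ] yaw -1.94 F [ 0.9 -1.2  0.6] gap 84.8
to [ 0.47 -0.33  0.36] n 9 dist 333.8 rot [-0.39 -0.5  -1.61]
0 [ 6.9 36.2  4.3] [-0.04 -0.06 -0.18]
1 [ 6.8 36.2  4.3] [-0.04 -0.06 -0.18]
2 [ 6.7 36.2  4.3] [-0.04 -0.06 -0.18]
3 [ 6.6 36.2  4.3] [-0.04 -0.06 -0.18]
4 [ 6.5 36.3  4.3] [-0.04 -0.06 -0.18]
5 [ 6.4 36.3  4.4] [-0.04 -0.06 -0.18]
6 [ 6.2 36.3  4.4] [-0.04 -0.06 -0.18]
7 [ 6.1 36.3  4.4] [-0.04 -0.06 -0.18]
8 [ 6.  36.3  4.4] [-0.04 -0.06 -0.18]
```

View pics/w3.png

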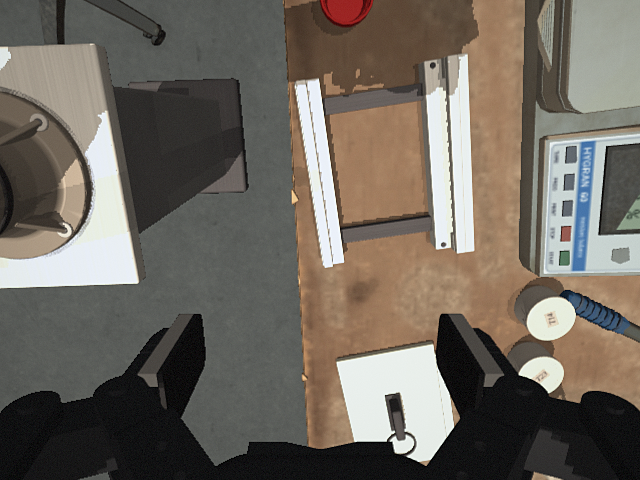

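The wrist view shows the stand clearly: near rail from (308,79) to (334,265), far rail from (447,60) to (457,250). Part of the board appears at (400,400). I'll measure the rail corners and move on to the board.

```bash
cat > m.py <<'E'
from h import *
d=snap("wrist","w3b");im=d["image"];np.save("w3.npy",d,allow_pickle=True)
g=cv2.cvtColor(im,cv2.COLOR_RGB2HSV);m=((g[...,2]>150)&(g[...,1]<45)).astype(np.uint8)
m[:, :288]=0;m[290:]=0;m[:45]=0
m=cv2.morphologyEx(m,cv2.MORPH_CLOSE,np.ones((3,3)))
cs,_=cv2.findContours(m,cv2.RETR_EXTERNAL,cv2.CHAIN_APPROX_NONE)
for c in cs:
    if cv2.contourArea(c)<500 or c[:,0,0].min()>500:continue
    r=cv2.minAreaRect(c);b=cv2.boxPoints(r);print(cv2.contourArea(c),r,"\n",b.round(1))
    for z in(.03,.039,.054):print(z,np.array([ray(d,u,v,z)[:2] for u,v in b]).round(4).tolist())
E
python3 m.py
```

```text
4104.0 ((318.80120849609375, 176.7089385986328), (187.62721252441406, 24.455490112304688), 82.23483276367188) 
 [[294.   85.4]
 [318.2  82.1]
 [343.6 268. ]
 [319.4 271.3]]
0.03 [[0.3907, 0.1054], [0.4195, 0.1083], [0.447, -0.1288], [0.4139, -0.1326]]
0.039 [[0.3911, 0.1049], [0.4195, 0.1077], [0.4464, -0.1253], [0.4139, -0.129]]
0.054 [[0.3919, 0.104], [0.4194, 0.1067], [0.4456, -0.1193], [0.414, -0.123]]
7185.0 ((448.9971618652344, 158.43490600585938), (197.63937377929688, 42.69879150390625), 87.51044464111328) 
 [[423.4  60.6]
 [466.   58.8]
 [474.6 256.2]
 [432.  258.1]]
0.03 [[0.5432, 0.1283], [0.593, 0.129], [0.6243, -0.1173], [0.5666, -0.1182]]
0.039 [[0.5409, 0.1274], [0.5899, 0.128], [0.6206, -0.114], [0.564, -0.1148]]
0.054 [[0.5372, 0.1258], [0.5848, 0.1264], [0.6145, -0.1084], [0.5596, -0.1092]]
```

Call:
send_rows --targets '[{"dx":7,"dy":36,"dz":4,"rx":0,"ry":0,"rz":0,"grip":85},{"dx":7,"dy":36,"dz":4,"rx":0,"ry":0,"rz":0,"grip":85},{"dx":7,"dy":36,"dz":4,"rx":0,"ry":0,"rz":0,"grip":85},{"dx":6,"dy":36,"dz":4,"rx":0,"ry":0,"rz":0,"grip":85},{"dx":6,"dy":36,"dz":4,"rx":0,"ry":0,"rz":0,"grip":85}]'

```text
t: 2.58
position: [0.4541, -0.1672, 0.3791]
eef_rot: [-3.128, -0.027, -0.024]
ft_force: [1.7, -0.8, -0.1]
finger_gap: 0.994
```

Call:
send_rows --targets '[{"dx":6,"dy":36,"dz":4,"rx":0,"ry":0,"rz":0,"grip":85},{"dx":6,"dy":36,"dz":4,"rx":0,"ry":0,"rz":0,"grip":85},{"dx":0,"dy":0,"dz":0,"rx":0,"ry":0,"rz":0,"grip":85}]'

```text
t: 2.83
position: [0.4709, -0.2429, 0.3689]
eef_rot: [-3.135, -0.034, -0.023]
ft_force: [-1.3, 0.2, 0.6]
finger_gap: 0.996
```

```bash
python3 - <<'E'
from h import *
st();d=snap("wrist","w4");np.save("w4.npy",d,allow_pickle=True)
E
```

```text
t 2.83 p [ 0.4709 -0.2429  0.3689] z [ 0.0145  0.0066 -0.9999] yaw 1.24 F [-1.3  0.2  0.6] gap 85.1
```

View pics/w4.png

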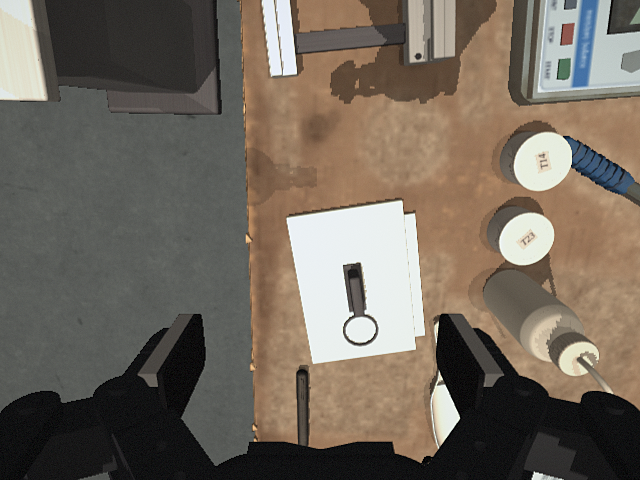

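The board is fully visible: panel corners at (288,215), (402,200), (417,350) and (312,362), tongue on the right, rib at (355,290) and ring at (361,330). Next come line fits for the stand and the board.

```bash
cat > m2.py <<'E'
from h import *
def mask(im):
    g=cv2.cvtColor(im,cv2.COLOR_RGB2HSV);return (g[...,2]>150)&(g[...,1]<45)
def fit(d,px,z,n):
    P=np.array([ray(d,u,v,z)[:2] for u,v in px]);vx,vy,x0,y0=cv2.fitLine(P.astype(np.float32),cv2.DIST_HUBER,0,.01,.01).ravel()
    if vy<0 and abs(vy)>abs(vx) or (abs(vx)>abs(vy) and vx<0):vx,vy=-vx,-vy
    nrm=np.array([vy,-vx]);print(n,"dir deg",np.degrees(np.arctan2(vy,vx)).round(2),"pt",x0.round(4),y0.round(4),"offset",(P.mean(0)@nrm).round(4),"res",np.std(P@nrm).round(4));return np.array([vx,vy]),np.array([x0,y0])
def hedge(m,rows,a,b,last):
    o=[]
    for v in rows:
        x=np.flatnonzero(m[v,a:b])
        if len(x):o.append((a+(x[-1]+.5 if last else x[0]-.5),v))
    return o
if __name__=="__main__":
    d=np.load("w3.npy",allow_pickle=True).item();m=mask(d["image"]);R_=range(95,245,3)
    fit(d,hedge(m,R_,289,345,0),.039,"near L x-90 z39");fit(d,hedge(m,R_,289,360,1),.03,"near R x-62");fit(d,hedge(m,R_,400,470,0),.03,"far L x62");fit(d,hedge(m,R_,430,500,1),.054,"far R x105")
    b=m.T
    f=lambda l:[(u,v) for v,u in l]
    mm=m.copy();mm[288:]=0
    e=f(hedge(mm.T,range(455,468),40,288,0));fit(d,e,.054,"far top y118");e=f(hedge(mm.T,range(455,468),40,288,1));print(e[:3]);fit(d,e,.054,"far bot y-118")
    d=np.load("w4.npy",allow_pickle=True).item();m=mask(d["image"])
    fit(d,hedge(m,range(225,350,3),270,420,0),.01,"bd L x-75");fit(d,hedge(m,range(225,325,3),380,432,1),.008,"bd tongue x90")
    fit(d,f(hedge(m.T,range(300,395,3),180,260,0)),.01,"bd top y110");fit(d,f(hedge(m.T,range(320,410,3),330,380,1)),.01,"bd bot y-110")
E
python3 m2.py
```

```text
near L x-90 z39 dir deg 96.46 pt 0.4012 0.015 offset 0.4003 res 0.0004
near R x-62 dir deg 96.45 pt 0.4314 0.0045 offset 0.4292 res 0.0004
far L x62 dir deg 96.43 pt 0.5567 0.0008 offset 0.5533 res 0.0004
far R x105 dir deg 96.46 pt 0.5991 0.0028 offset 0.5956 res 0.0003
far top y118 dir deg 113.54 pt 0.5804 0.124 offset 0.5804 res 0.0043
[(455, np.float64(256.5)), (456, np.float64(257.5)), (457, np.float64(257.5))]
far bot y-118 dir deg 8.2 pt 0.5976 -0.1081 offset 0.1921 res 0.0006
bd L x-75 dir deg 99.87 pt 0.4485 -0.3925 offset 0.3745 res 0.0004
bd tongue x90 dir deg 99.87 pt 0.6126 -0.3761 offset 0.5392 res 0.0004
bd top y110 dir deg 9.89 pt 0.5091 -0.2812 offset 0.3645 res 0.0004
bd bot y-110 dir deg 9.8 pt 0.5301 -0.5009 offset 0.5838 res 0.0005
```

Fits agree to about 1 mm. Stand: origin (0.494, −0.0015), yaw 6.45°. Board: origin (0.524, −0.390), yaw 9.85°. Next I approach the rib.

```bash
python3 - <<'E'
from h import *
plan(((.5239,-.3902,.12),Rot(9.85)))
E
```

```text
to [ 0.5239 -0.3902  0.12  ] n 8 dist 296.0 rot [-0.51 -0.91 -8.42]
0 [ 5.6 19.3 31. ] [-0.06 -0.11 -1.05]
1 [ 5.3 19.4 31.1] [-0.06 -0.11 -1.05]
2 [ 5.  19.5 31.1] [-0.06 -0.11 -1.05]
3 [ 4.7 19.5 31.1] [-0.06 -0.11 -1.05]
4 [ 4.4 19.6 31.1] [-0.06 -0.11 -1.05]
5 [ 4.1 19.6 31.1] [-0.06 -0.11 -1.05]
6 [ 3.8 19.6 31.1] [-0.06 -0.11 -1.05]
7 [ 3.5 19.7 31.1] [-0.06 -0.11 -1.05]
```

Call:
send_rows --targets '[{"dx":5.5,"dy":19.5,"dz":31,"rx":0,"ry":-0.1,"rz":-1,"grip":50},{"dx":5.5,"dy":19.5,"dz":31,"rx":0,"ry":-0.1,"rz":-1,"grip":50},{"dx":5,"dy":19.5,"dz":31,"rx":-0.1,"ry":-0.1,"rz":-1,"grip":50},{"dx":5,"dy":19.5,"dz":31,"rx":-0.1,"ry":-0.1,"rz":-1,"grip":50},{"dx":4,"dy":19.5,"dz":31,"rx":-0.1,"ry":-0.1,"rz":-1,"grip":50}]'

```text
t: 3.3
position: [0.5226, -0.321, 0.2129]
eef_rot: [-3.124, -0.229, -0.036]
ft_force: [0.9, 1.2, 1.4]
finger_gap: 0.588
```

Call:
send_rows --targets '[{"dx":4,"dy":19.5,"dz":31,"rx":-0.1,"ry":-0.1,"rz":-1,"grip":50},{"dx":4,"dy":19.5,"dz":31,"rx":-0.1,"ry":-0.1,"rz":-1,"grip":50},{"dx":3.5,"dy":19.5,"dz":31,"rx":0,"ry":-0.1,"rz":-1,"grip":50},{"dx":0,"dy":0,"dz":0,"rx":0,"ry":0,"rz":0,"grip":50}]'

```text
t: 3.63
position: [0.5526, -0.3644, 0.1044]
eef_rot: [-3.104, -0.34, -0.018]
ft_force: [-0.4, 0.8, -0.6]
finger_gap: 0.587
```

```bash
python3 - <<'E'
from h import *
from m2 import *
st();d=snap("wrist","w5")
s=snap("scene","s1");
# board check in scene view: predicted corners vs white mask
c=R.from_euler("z",9.85,degrees=True)
P=[c.apply(q)+[.5239,-.3902,0] for q in ([-.075,-.11,.01],[-.075,.11,.01],[.075,.11,.01],[.0,-.065,.01])]
print(proj(s,P)); a=np.load("w4.npy",allow_pickle=True).item();print("w4",proj(a,P));print("w5",proj(d,P))
plan(((.5239,-.3902,.016),Rot(9.85)))
E
```

```text
t 3.63 p [ 0.5526 -0.3644  0.1044] z [ 0.0095  0.0205 -0.9997] yaw 12.51 F [-0.4  0.8 -0.6] gap 50.1
[[388.6056 373.843 ]
 [328.3662 327.6752]
 [363.8175 300.9331]
 [393.5228 348.2502]]
w4 [[311.9498 363.5838]
 [285.0834 217.108 ]
 [401.9229 199.4727]
 [359.831  328.9147]]
w5 [[158.4019 415.6557]
 [130.5818  81.681 ]
 [402.9062  95.2747]
 [265.6443 363.6402]]
to [ 0.5239 -0.3902  0.016 ] n 3 dist 102.2 rot [-0.92 -1.1   2.72]
0 [-12.5   6.9  30.9] [-0.31 -0.37  0.91]
1 [-12.2   6.9  31.1] [-0.31 -0.37  0.91]
2 [-11.9   7.   31.2] [-0.31 -0.37  0.91]
```

View pics/w5.png

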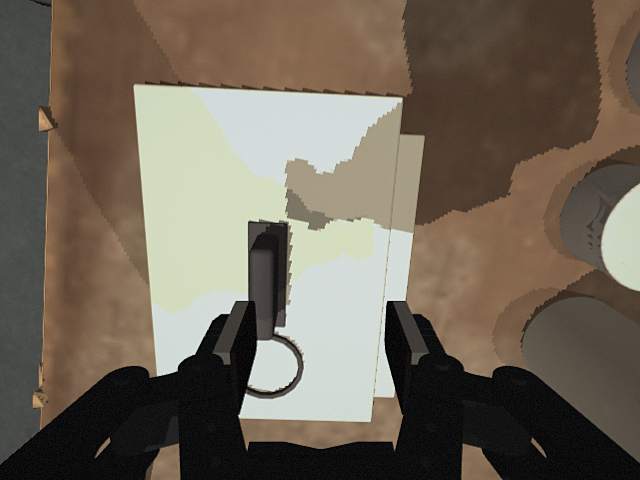

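Board hasn't moved: the corners are within 4 px of prediction. The tool has drifted about 40 mm sideways, so I correct that at height before descending.

Call:
send_rows --targets '[{"dx":-18.5,"dy":10,"dz":2,"rx":-0.45,"ry":-0.55,"rz":1.4,"grip":50},{"dx":-18.5,"dy":10,"dz":2,"rx":-0.45,"ry":-0.55,"rz":1.4,"grip":50},{"dx":0,"dy":0,"dz":0,"rx":0,"ry":0,"rz":0,"grip":50}]'

```text
t: 3.98
position: [0.5243, -0.3895, 0.1092]
eef_rot: [3.127, 0.272, 0.008]
ft_force: [-0.6, -0.9, -0.3]
finger_gap: 0.585
```

```bash
python3 - <<'E'
from h import *
st();plan(((.5239,-.3902,.016),Rot(9.85)))
E
```

```text
t 3.98 p [ 0.5243 -0.3895  0.1092] z [ 0.0052 -0.0024 -1.    ] yaw 9.94 F [-0.6 -0.9 -0.3] gap 49.9
to [ 0.5239 -0.3902  0.016 ] n 3 dist 93.2 rot [ 0.19 -0.27  0.09]
0 [-0.3  0.1 31.1] [ 0.06 -0.09  0.03]
1 [-0.3  0.1 31.1] [ 0.06 -0.09  0.03]
2 [-0.2  0.2 31.1] [ 0.06 -0.09  0.03]
```

Call:
send_rows --targets '[{"dx":0,"dy":0,"dz":30,"rx":0.1,"ry":-0.1,"rz":0,"grip":50},{"dx":0,"dy":0,"dz":30,"rx":0.1,"ry":-0.1,"rz":0,"grip":50},{"dx":0,"dy":0,"dz":15,"rx":0,"ry":0,"rz":0,"grip":50},{"dx":0,"dy":0,"dz":0,"rx":0,"ry":0,"rz":0,"grip":50}]'

```text
t: 4.32
position: [0.5257, -0.3939, 0.0418]
eef_rot: [3.122, 0.262, 0.023]
ft_force: [-0.1, -0.0, -0.3]
finger_gap: 0.583
```

```bash
python3 - <<'E'
from h import *
st();plan(((.5239,-.3902,.017),Rot(9.85)))
E
```

```text
t 4.32 p [ 0.5257 -0.3939  0.0418] z [ 0.0151 -0.0071 -0.9999] yaw 9.61 F [-0.1 -0.  -0.3] gap 49.8
to [ 0.5239 -0.3902  0.017 ] n 1 dist 25.2 rot [ 0.55 -0.78 -0.25]
0 [-1.5 -4.2 24.8] [ 0.55 -0.78 -0.25]
```

Call:
send_rows --targets '[{"dx":-1,"dy":-3,"dz":13,"rx":0.5,"ry":-0.8,"rz":-0.2,"grip":50},{"dx":-0.5,"dy":-1,"dz":12,"rx":0,"ry":0,"rz":0,"grip":50},{"dx":0,"dy":0,"dz":0,"rx":0,"ry":0,"rz":0,"grip":50}]'

```text
t: 4.57
position: [0.5248, -0.3914, 0.0194]
eef_rot: [3.127, 0.267, 0.006]
ft_force: [-0.8, -0.3, -0.2]
finger_gap: 0.592
```

```bash
python3 - <<'E'
from h import *
st();plan(((.5239,-.3902,.017),Rot(9.85)))
E
```

```text
t 4.57 p [ 0.5248 -0.3914  0.0194] z [ 0.0039 -0.0032 -1.    ] yaw 9.75 F [-0.8 -0.3 -0.2] gap 50.5
to [ 0.5239 -0.3902  0.017 ] n 1 dist 2.9 rot [ 0.22 -0.19 -0.1 ]
0 [-0.7 -1.4  2.4] [ 0.22 -0.19 -0.1 ]
```

Close enough. I'll close the fingers on the rib and then lift.

Call:
send_rows --targets '[{"dx":-0.7,"dy":-1.4,"dz":1,"rx":0.2,"ry":-0.2,"rz":0,"grip":8},{"dx":0,"dy":0,"dz":0,"rx":0,"ry":0,"rz":0,"grip":8},{"dx":0,"dy":0,"dz":0,"rx":0,"ry":0,"rz":0,"grip":8},{"dx":0,"dy":0,"dz":0,"rx":0,"ry":0,"rz":0,"grip":8},{"dx":0,"dy":0,"dz":0,"rx":0,"ry":0,"rz":0,"grip":8}]'

```text
t: 4.98
position: [0.525, -0.3904, 0.0201]
eef_rot: [3.128, 0.268, 0.003]
ft_force: [-0.2, 0.4, -3.3]
finger_gap: 0.151
```

Call:
send_rows --targets '[{"dx":0,"dy":0,"dz":-20,"rx":0,"ry":0,"rz":0,"grip":8},{"dx":0,"dy":0,"dz":-30,"rx":0,"ry":0,"rz":0,"grip":8},{"dx":0,"dy":0,"dz":-40,"rx":0,"ry":0,"rz":0,"grip":8},{"dx":0,"dy":0,"dz":-40,"rx":0,"ry":0,"rz":0,"grip":8},{"dx":0,"dy":0,"dz":0,"rx":0,"ry":0,"rz":0,"grip":8}]'

```text
t: 5.4
position: [0.5212, -0.3867, 0.1487]
eef_rot: [-3.123, -0.266, 0.015]
ft_force: [0.9, -2.2, -2.8]
finger_gap: 0.149
```

```bash
python3 - <<'E'
from h import *
st();plan(((.49,-.02,.18),Rot(6.45)))
E
```

```text
t 5.4 p [ 0.5212 -0.3867  0.1487] z [-0.01    0.0065 -0.9999] yaw 9.75 F [ 0.9 -2.2 -2.8] gap 12.7
to [ 0.49 -0.02  0.18] n 10 dist 369.4 rot [-0.45  0.52  3.3 ]
0 [  3.1 -36.7  -2.9] [-0.04  0.05  0.33]
1 [  2.9 -36.7  -2.9] [-0.04  0.05  0.33]
2 [  2.7 -36.7  -2.9] [-0.04  0.05  0.33]
3 [  2.5 -36.7  -2.9] [-0.04  0.05  0.33]
4 [  2.3 -36.7  -3. ] [-0.04  0.05  0.33]
5 [  2.1 -36.8  -3. ] [-0.04  0.05  0.33]
6 [  1.9 -36.8  -3. ] [-0.04  0.05  0.33]
7 [  1.6 -36.8  -3. ] [-0.04  0.05  0.33]
8 [  1.4 -36.8  -3.1] [-0.04  0.05  0.33]
9 [  1.2 -36.8  -3.1] [-0.04  0.05  0.33]
```

Gap 12.7 mm and a −2.8 N load mean the board is held. I carry it to above the stand.

Call:
send_rows --targets '[{"dx":3,"dy":-25,"dz":-3,"rx":0,"ry":0,"rz":0.3,"grip":8},{"dx":3,"dy":-35,"dz":-3,"rx":0,"ry":0,"rz":0.3,"grip":8},{"dx":3,"dy":-35,"dz":-3,"rx":0,"ry":0,"rz":0.3,"grip":8},{"dx":2.5,"dy":-35,"dz":-3,"rx":0,"ry":0,"rz":0.3,"grip":8},{"dx":2,"dy":-35,"dz":-3,"rx":0,"ry":0,"rz":0.3,"grip":8}]'

```text
t: 5.82
position: [0.505, -0.2279, 0.165]
eef_rot: [3.131, 0.197, -0.013]
ft_force: [1.2, -0.5, -3.4]
finger_gap: 0.148
```

```bash
cat >> h.py <<'E'
SO=np.array([.4942,-.0015,0]);SR=R.from_euler("z",6.45,degrees=True)
TR=R.from_rotvec([3.128,.268,.003]);TP=np.array([.525,-.3904,.0201]);BR=R.from_euler("z",9.85,degrees=True);BP=np.array([.5239,-.3902,0])
def tool_for(x,y,z,th):
    "tool pose that puts the held board at x,y,z m in the stand frame, -x edge raised by th deg"
    Q=SR*R.from_euler("y",th,degrees=True);P=SR.apply([x,y,z])+SO
    rel=BR.inv()*TR;return P+Q.apply(BR.inv().apply(TP-BP)),Q*rel
def board():
    "board pose in stand frame if still held as grasped"
    p,r,s=pose();Q=r*(BR.inv()*TR).inv();P=p-Q.apply(BR.inv().apply(TP-BP))
    q=(SR.inv()*Q);e=q.as_euler("zyx",degrees=True);print("board mm",(SR.inv().apply(P-SO)*1000).round(1),"pitch",e[1].round(2),"roll",e[2].round(2),"yaw",e[0].round(2))
    print("tip low z",((SR.inv().apply(P+Q.apply([.09,0,.002])-SO)))*1000)
E
python3 - <<'E'
from h import *
st();board();plan(tool_for(-.02,0,.15,0),tool_for(-.02,0,.11,17),w=5,vmax=33)
E
```

```text
t 5.82 p [ 0.505  -0.2279  0.165 ] z [-0.0081 -0.0046 -1.    ] yaw 7.21 F [ 1.2 -0.5 -3.4] gap 12.6
board mm [ -16.  -225.8  144.9] pitch 0.59 roll -0.08 yaw 0.81
tip low z [  74.045  -224.5375  145.9488]
to [ 0.4754 -0.004   0.1701] n 7 dist 225.9 rot [0.07 0.59 0.81]
0 [ -0.2 -32.3  -0.8] [0.01 0.08 0.12]
1 [ -0.3 -32.3  -0.8] [0.01 0.08 0.12]
2 [ -0.3 -32.3  -0.8] [0.01 0.08 0.12]
3 [ -0.4 -32.3  -0.8] [0.01 0.08 0.12]
4 [ -0.4 -32.3  -0.8] [0.01 0.08 0.12]
5 [ -0.5 -32.3  -0.8] [0.01 0.08 0.12]
6 [ -0.6 -32.3  -0.8] [0.01 0.08 0.12]
to [ 0.4812 -0.0034  0.1289] n 4 dist 41.6 rot [ -0.02 -17.    -0.04]
0 [ 1.4 -0.  10.3] [-0.   -4.25 -0.01]
1 [ 2.2 -0.  10.2] [-0.   -4.25 -0.01]
2 [ 2.9 -0.  10. ] [-0.   -4.25 -0.01]
3 [ 3.7 -0.   9.7] [-0.   -4.25 -0.01]
```

Call:
send_rows --targets '[{"dx":0,"dy":-32,"dz":-1,"rx":0,"ry":0,"rz":0,"grip":8},{"dx":0,"dy":-32,"dz":-1,"rx":0,"ry":0.1,"rz":0,"grip":8},{"dx":0,"dy":-32,"dz":-1,"rx":0,"ry":0.1,"rz":0.1,"grip":8},{"dx":0,"dy":-32,"dz":-1,"rx":0,"ry":0.1,"rz":0.1,"grip":8},{"dx":0,"dy":-32,"dz":-1,"rx":0,"ry":0.1,"rz":0.1,"grip":8}]'

```text
t: 6.23
position: [0.48, -0.0597, 0.1665]
eef_rot: [-3.136, -0.187, 0.009]
ft_force: [0.5, -0.3, -4.0]
finger_gap: 0.15
```

Call:
send_rows --targets '[{"dx":0,"dy":-30,"dz":0,"rx":0,"ry":0,"rz":0.1,"grip":8},{"dx":0,"dy":-15,"dz":0,"rx":0,"ry":0,"rz":0,"grip":8},{"dx":0,"dy":0,"dz":0,"rx":0,"ry":0,"rz":0,"grip":8}]'

```text
t: 6.48
position: [0.4705, -0.004, 0.1642]
eef_rot: [-3.128, -0.201, 0.016]
ft_force: [-0.3, -0.9, -3.8]
finger_gap: 0.143
```

```bash
python3 - <<'E'
from h import *
st();board();plan(tool_for(-.02,0,.11,17),w=4,vmax=33)
E
```

```text
t 6.48 p [ 0.4705 -0.004   0.1642] z [-0.0107  0.0065 -0.9999] yaw 7.34 F [-0.3 -0.9 -3.8] gap 12.2
board mm [-25.1   0.8 144.2] pitch 0.67 roll 0.57 yaw 0.94
tip low z [ 64.9143   2.2305 145.1194]
to [ 0.4812 -0.0034  0.1289] n 5 dist 36.9 rot [ -0.44 -16.34   0.99]
0 [2.2 0.2 7. ] [-0.09 -3.27  0.2 ]
1 [2.6 0.2 6.9] [-0.09 -3.27  0.2 ]
2 [3.  0.2 6.7] [-0.09 -3.27  0.2 ]
3 [3.4 0.1 6.6] [-0.09 -3.27  0.2 ]
4 [3.7 0.1 6.4] [-0.09 -3.27  0.2 ]
```

Call:
send_rows --targets '[{"dx":2,"dy":0,"dz":7,"rx":-0.1,"ry":-3.3,"rz":0.2,"grip":8},{"dx":2.5,"dy":0,"dz":7,"rx":-0.1,"ry":-3.3,"rz":0.2,"grip":8},{"dx":3,"dy":0,"dz":7,"rx":-0.1,"ry":-3.3,"rz":0.2,"grip":8},{"dx":3.5,"dy":0,"dz":6,"rx":-0.1,"ry":-3.3,"rz":0.2,"grip":8},{"dx":3.5,"dy":0,"dz":6,"rx":-0.1,"ry":-3.3,"rz":0.2,"grip":8}]'

```text
t: 6.9
position: [0.4779, -0.0026, 0.1282]
eef_rot: [3.086, 0.176, -0.477]
ft_force: [-0.1, 0.6, -3.4]
finger_gap: 0.15
```

```bash
python3 - <<'E'
from h import *
st();board();plan(tool_for(-.016,0,.065,17),w=4,vmax=20);d=snap("side","sd1");crop("sd1","sd1c",280,190,460,325,4);d=snap("wrist","w6")
E
```

```text
t 6.9 p [ 0.4779 -0.0026  0.1282] z [-0.3    -0.0305 -0.9535] yaw 6.55 F [-0.1  0.6 -3.4] gap 12.8
board mm [-23.4   1.3 109.4] pitch 17.65 roll 0.34 yaw 0.05
tip low z [62.9722  1.4844 84.0056]
to [ 0.4852 -0.0029  0.0839] n 3 dist 44.9 rot [-0.32  0.65  0.15]
0 [ 6.7  0.4 13.4] [-0.11  0.22  0.05]
1 [ 6.7  0.4 13.4] [-0.11  0.22  0.05]
2 [ 6.6  0.4 13.4] [-0.11  0.22  0.05]
```

View pics/sd1c.png

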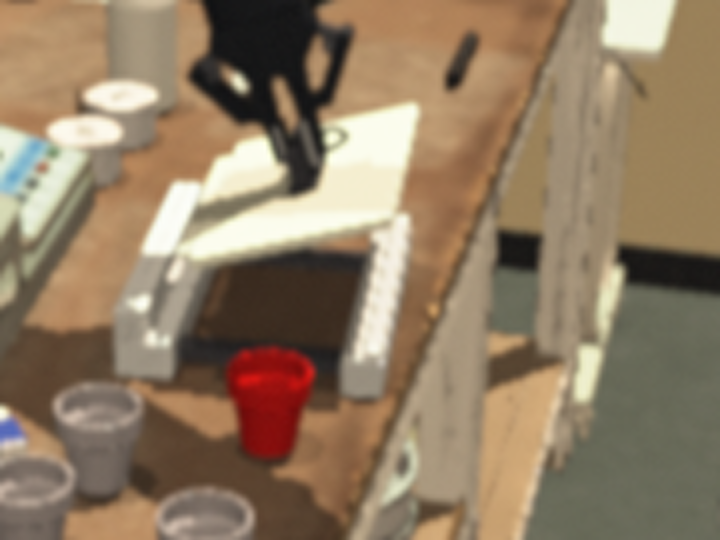

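The side view shows the board held tilted, tongue low and facing the groove rail, far edge raised. I lower it in front of the lip.

Call:
send_rows --targets '[{"dx":6,"dy":0.4,"dz":13.5,"rx":-0.1,"ry":0.2,"rz":0,"grip":8},{"dx":6,"dy":0.4,"dz":13.5,"rx":-0.1,"ry":0.2,"rz":0,"grip":8},{"dx":6,"dy":0.4,"dz":13.5,"rx":-0.1,"ry":0.2,"rz":0,"grip":8},{"dx":0,"dy":0,"dz":0,"rx":0,"ry":0,"rz":0,"grip":8}]'

```text
t: 7.33
position: [0.4851, -0.007, 0.0819]
eef_rot: [3.083, 0.17, -0.446]
ft_force: [-0.7, 0.7, -3.7]
finger_gap: 0.149
```

```bash
python3 - <<'E'
from h import *
st();board();plan(tool_for(-.014,0,.056,16.5),w=4,vmax=20)
E
```

```text
t 7.33 p [ 0.4851 -0.007   0.0819] z [-0.281  -0.0371 -0.959 ] yaw 6.27 F [-0.7  0.7 -3.7] gap 12.7
board mm [-16.4  -4.1  63. ] pitch 16.56 roll -0.18 yaw -0.07
tip low z [70.4045 -4.3076 39.2289]
to [ 0.487  -0.0027  0.075 ] n 1 dist 8.4 rot [ 0.17  0.06 -0.12]
0 [ 4.3 -4.1  6. ] [ 0.17  0.06 -0.12]
```

Call:
send_rows --targets '[{"dx":2,"dy":-2.2,"dz":3,"rx":0.1,"ry":0,"rz":-0.1,"grip":8},{"dx":2,"dy":-2,"dz":3,"rx":0,"ry":0,"rz":0,"grip":8},{"dx":0,"dy":0,"dz":0,"rx":0,"ry":0,"rz":0,"grip":8}]'

```text
t: 7.58
position: [0.4865, -0.0039, 0.0766]
eef_rot: [3.087, 0.168, -0.441]
ft_force: [-0.4, 0.1, -4.3]
finger_gap: 0.147
```

```bash
python3 - <<'E'
from h import *
st();board();plan(tool_for(.003,0,.0555,16.5),w=4,vmax=5);d=snap("side","sd2");crop("sd2","sd2c",280,190,460,325,4)
E
```

```text
t 7.58 p [ 0.4865 -0.0039  0.0766] z [-0.2781 -0.0335 -0.96  ] yaw 6.22 F [-0.4  0.1 -4.3] gap 12.6
board mm [-14.6  -1.1  57.6] pitch 16.36 roll 0.01 yaw -0.17
tip low z [72.3401 -1.4113 34.1982]
to [ 0.5039 -0.0008  0.0745] n 4 dist 17.8 rot [-0.01 -0.13 -0.17]
0 [ 4.4 -0.3 -0.7] [-0.   -0.03 -0.04]
1 [ 4.4 -0.3 -0.7] [-0.   -0.03 -0.04]
2 [ 4.4 -0.3 -0.7] [-0.   -0.03 -0.04]
3 [ 4.4 -0.3 -0.7] [-0.   -0.03 -0.04]
```

View pics/sd2c.png

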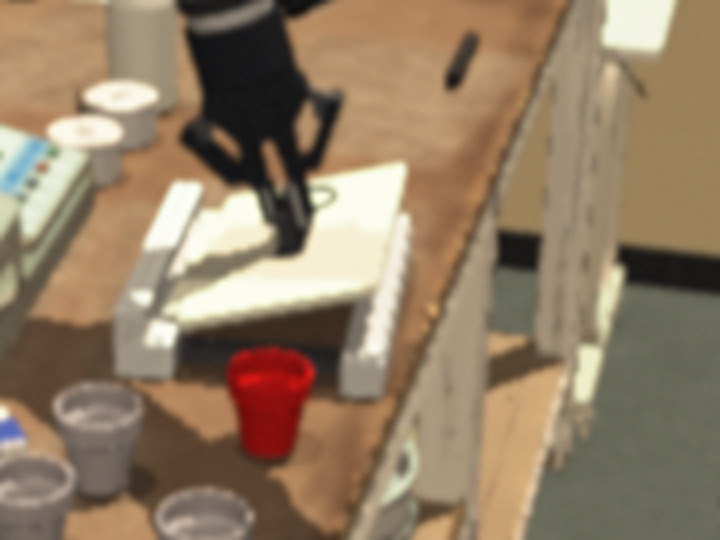

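The tongue sits just in front of the lip and low. I slide it in gently.

Call:
send_rows --targets '[{"dx":4.4,"dy":-0.3,"dz":-0.2,"rx":0,"ry":0,"rz":0,"grip":8},{"dx":4.4,"dy":-0.3,"dz":-0.6,"rx":0,"ry":0,"rz":0,"grip":8},{"dx":0,"dy":0,"dz":0,"rx":0,"ry":0,"rz":0,"grip":8}]'

```text
t: 7.88
position: [0.497, -0.0023, 0.0768]
eef_rot: [3.089, 0.169, -0.435]
ft_force: [0.4, -0.0, -3.4]
finger_gap: 0.148
```

```bash
python3 - <<'E'
from h import *
st();board();plan(tool_for(.003,0,.0552,16.5),w=4,vmax=5)
E
```

```text
t 7.88 p [ 0.497  -0.0023  0.0768] z [-0.2744 -0.0328 -0.9611] yaw 6.24 F [ 0.4 -0.  -3.4] gap 12.6
board mm [-3.9 -0.8 57.7] pitch 16.14 roll 0.03 yaw -0.16
tip low z [83.0637 -0.9834 34.6346]
to [ 0.5039 -0.0008  0.0742] n 2 dist 7.6 rot [-0.03 -0.36 -0.15]
0 [ 3.7 -0.4  0.3] [-0.01 -0.18 -0.07]
1 [ 3.8 -0.4  0.2] [-0.01 -0.18 -0.07]
```

Call:
send_rows --targets '[{"dx":1,"dy":0,"dz":3,"rx":0,"ry":0,"rz":0,"grip":8},{"dx":0,"dy":0,"dz":0,"rx":0,"ry":0,"rz":0,"grip":8}]'

```text
t: 8.05
position: [0.4981, -0.0022, 0.0737]
eef_rot: [3.089, 0.17, -0.433]
ft_force: [0.5, -1.0, -4.5]
finger_gap: 0.148
```

```bash
python3 - <<'E'
from h import *
st();board();plan(tool_for(.003,0,.0552,16.5),w=4,vmax=5)
E
```

```text
t 8.05 p [ 0.4981 -0.0022  0.0737] z [-0.2732 -0.033  -0.9614] yaw 6.28 F [ 0.5 -1.  -4.5] gap 12.7
board mm [-2.8 -0.8 54.7] pitch 16.07 roll 0.01 yaw -0.11
tip low z [84.2234 -0.9286 31.7286]
to [ 0.5039 -0.0008  0.0742] n 2 dist 6.0 rot [-0.01 -0.43 -0.11]
0 [ 2.8 -0.4 -1. ] [-0.   -0.22 -0.06]
1 [ 2.8 -0.4 -1. ] [-0.   -0.22 -0.06]
```

Call:
send_rows --targets '[{"dx":2.8,"dy":-0.4,"dz":-0.8,"rx":0,"ry":0,"rz":0,"grip":8},{"dx":2.8,"dy":-0.3,"dz":-0.8,"rx":0,"ry":0,"rz":0,"grip":8},{"dx":0,"dy":0,"dz":0,"rx":0,"ry":0,"rz":0,"grip":8}]'

```text
t: 8.3
position: [0.5042, -0.0008, 0.0736]
eef_rot: [3.088, 0.17, -0.433]
ft_force: [0.6, -0.4, -3.7]
finger_gap: 0.15
```

```bash
python3 - <<'E'
from h import *
st();board()
E
```

```text
t 8.3 p [ 0.5042 -0.0008  0.0736] z [-0.2734 -0.0331 -0.9613] yaw 6.26 F [ 0.6 -0.4 -3.7] gap 12.8
board mm [ 3.5 -0.1 54.6] pitch 16.09 roll 0.0 yaw -0.12
tip low z [90.4875 -0.2544 31.5395]
```

The tongue is under the lip (tip at x 90.5, z 31.5) with no contact force. Next I plan the lowering about the tongue.

```bash
cat >> h.py <<'E'
def down(*ths,xt=90.0,zt=31.8,y=0):
    w=[]
    for t in ths:
        a=np.radians(t);c,s=np.cos(a),np.sin(a);w.append(tool_for((xt-90*c-2*s)/1000,y,(zt+90*s-2*c)/1000,t))
    plan(*w,w=4.5)
E
python3 - <<'E'
from h import *
down(12,8,4,1)
E
```

```text
to [ 0.501  -0.0011  0.068 ] n 1 dist 6.5 rot [ 0.    4.09 -0.11]
0 [-1.6 -0.1  6.3] [ 0.    4.09 -0.11]
to [ 0.4986 -0.0014  0.0621] n 1 dist 6.3 rot [0.   4.   0.01]
0 [-1.1 -0.   6.2] [0.   4.   0.01]
to [ 0.4968 -0.0016  0.0561] n 1 dist 6.3 rot [0.   4.   0.01]
0 [-1.1 -0.   6.2] [0.   4.   0.01]
to [ 0.4956 -0.0017  0.0514] n 1 dist 4.8 rot [0.   3.   0.01]
0 [-0.8 -0.   4.7] [0.   3.   0.01]
```

Call:
send_rows --targets '[{"dx":-0.8,"dy":0,"dz":3.1,"rx":0,"ry":2,"rz":-0.1,"grip":8},{"dx":-0.8,"dy":0,"dz":3.1,"rx":0,"ry":2,"rz":0,"grip":8},{"dx":0,"dy":0,"dz":0,"rx":0,"ry":0,"rz":0,"grip":8}]'

```text
t: 8.55
position: [0.5012, -0.0016, 0.0675]
eef_rot: [3.104, 0.174, -0.325]
ft_force: [-0.1, -0.7, -3.8]
finger_gap: 0.148
```

```bash
python3 - <<'E'
from h import *
st();board();down(8,4,1)
E
```

```text
t 8.55 p [ 0.5012 -0.0016  0.0675] z [-0.2053 -0.0268 -0.9783] yaw 6.4 F [-0.1 -0.7 -3.8] gap 12.7
board mm [ 1.7 -0.5 48.1] pitch 12.05 roll -0.07 yaw 0.02
tip low z [90.1603 -0.4821 31.2332]
to [ 0.4986 -0.0014  0.0621] n 1 dist 6.0 rot [0.08 4.05 0.02]
0 [-1.3 -0.5  5.8] [0.08 4.05 0.02]
to [ 0.4968 -0.0016  0.0561] n 1 dist 6.3 rot [0.   4.   0.01]
0 [-1.1 -0.   6.2] [0.   4.   0.01]
to [ 0.4956 -0.0017  0.0514] n 1 dist 4.8 rot [0.   3.   0.01]
0 [-0.8 -0.   4.7] [0.   3.   0.01]
```

Call:
send_rows --targets '[{"dx":-0.6,"dy":0,"dz":2.8,"rx":0,"ry":2,"rz":0,"grip":8},{"dx":-0.6,"dy":0,"dz":2.8,"rx":0,"ry":2,"rz":0,"grip":8},{"dx":-0.5,"dy":0,"dz":3.1,"rx":0,"ry":2,"rz":0,"grip":8},{"dx":-0.5,"dy":0,"dz":3,"rx":0,"ry":2,"rz":0,"grip":8},{"dx":0,"dy":0,"dz":0,"rx":0,"ry":0,"rz":0,"grip":8}]'

```text
t: 8.97
position: [0.4974, -0.002, 0.0564]
eef_rot: [3.127, 0.177, -0.106]
ft_force: [-0.1, 0.2, -3.9]
finger_gap: 0.149
```

```bash
python3 - <<'E'
from h import *
st();board();down(0)
E
```

```text
t 8.97 p [ 0.4974 -0.002   0.0564] z [-0.067  -0.0112 -0.9977] yaw 6.49 F [-0.1  0.2 -3.9] gap 12.7
board mm [ 0.7 -0.5 36.4] pitch 3.99 roll -0.07 yaw 0.1
tip low z [90.5897 -0.3241 32.1614]
to [ 0.4953 -0.0018  0.0499] n 1 dist 6.8 rot [0.07 3.99 0.1 ]
0 [-1.6 -0.5  6.6] [0.07 3.99 0.1 ]
```

Call:
send_rows --targets '[{"dx":-0.7,"dy":-0.2,"dz":3,"rx":0,"ry":2,"rz":0,"grip":8},{"dx":-0.5,"dy":0,"dz":3,"rx":0,"ry":2,"rz":0,"grip":8},{"dx":0,"dy":0,"dz":0,"rx":0,"ry":0,"rz":0,"grip":8}]'

```text
t: 9.22
position: [0.4966, -0.0017, 0.051]
eef_rot: [3.133, 0.18, 0.001]
ft_force: [-0.5, -1.1, -2.9]
finger_gap: 0.151
```

```bash
python3 - <<'E'
from h import *
st();board()
E
```

```text
t 9.22 p [ 0.4966 -0.0017  0.051 ] z [ 0.0011 -0.003  -1.    ] yaw 6.56 F [-0.5 -1.1 -2.9] gap 12.9
board mm [ 1.3 -0.1 30.9] pitch 0.06 roll -0.05 yaw 0.17
tip low z [91.2881  0.2042 32.7837]
```

Flat at z 30.9 mm and x +1.3 mm. I lower the last millimetre, release and back off.

Call:
send_rows --targets '[{"dx":0,"dy":0,"dz":1.2,"rx":0,"ry":0,"rz":0,"grip":8},{"dx":0,"dy":0,"dz":0.2,"rx":0,"ry":0,"rz":0,"grip":30},{"dx":0,"dy":0,"dz":0,"rx":0,"ry":0,"rz":0,"grip":40},{"dx":0,"dy":0,"dz":0,"rx":0,"ry":0,"rz":0,"grip":40}]'

```text
t: 9.55
position: [0.5004, -0.0016, 0.0515]
eef_rot: [3.133, 0.181, 0.002]
ft_force: [0.3, 0.2, -0.2]
finger_gap: 0.463
```

Call:
send_rows --targets '[{"dx":0,"dy":0,"dz":-20,"rx":0,"ry":0,"rz":0,"grip":40},{"dx":0,"dy":0,"dz":-35,"rx":0,"ry":0,"rz":0,"grip":40},{"dx":0,"dy":-10,"dz":-40,"rx":0,"ry":0,"rz":0,"grip":60},{"dx":0,"dy":-30,"dz":-40,"rx":0,"ry":0,"rz":0,"grip":85},{"dx":0,"dy":-40,"dz":-40,"rx":0,"ry":0,"rz":0,"grip":85}]'

```text
t: 9.97
position: [0.4922, 0.0582, 0.2119]
eef_rot: [3.124, 0.155, -0.015]
ft_force: [1.3, 0.9, 0.3]
finger_gap: 0.875
```

Call:
send_rows --targets '[{"dx":0,"dy":-20,"dz":-40,"rx":0,"ry":0,"rz":0,"grip":85},{"dx":0,"dy":0,"dz":-20,"rx":0,"ry":0,"rz":0,"grip":85},{"dx":0,"dy":0,"dz":0,"rx":0,"ry":0,"rz":0,"grip":85}]'

```text
t: 10.22
position: [0.4952, 0.0851, 0.2774]
eef_rot: [3.129, 0.169, 0.004]
ft_force: [0.6, -1.2, -0.8]
finger_gap: 0.997
```

```bash
python3 - <<'E'
from h import *
st();d=snap("wrist","w7");np.save("w7.npy",d,allow_pickle=True)
E
```

```text
t 10.22 p [0.4952 0.0851 0.2774] z [ 0.0028 -0.0076 -1.    ] yaw 6.17 F [ 0.6 -1.2 -0.8] gap 85.1
```

View pics/w7.png

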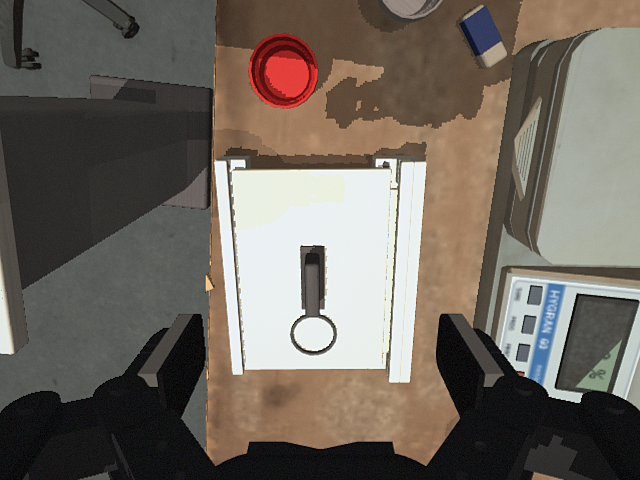

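The board lies flat between the stop and the groove lip, with the ring at (314,335). I measure ring and board, and plan the move over the cups.

```bash
cat > ring.py <<'E'
from h import *
def ring(d,zz=.042):
    pr=proj(d,[SR.apply([.001,-.065,zz])+SO])[0];x,y=pr.round().astype(int);g=cv2.cvtColor(d["image"],cv2.COLOR_RGB2GRAY)
    k=45;x0,y0=max(x-k,0),max(y-k,0);w=g[y0:y+k,x0:x+k];cs,h=cv2.findContours((w<110).astype(np.uint8),cv2.RETR_CCOMP,cv2.CHAIN_APPROX_NONE)
    b=[c for c,hh in zip(cs,h[0]) if hh[3]>=0 and cv2.contourArea(c)>600]
    for c in b:
        e=cv2.fitEllipse(c);u,v=e[0][0]+x0,e[0][1]+y0;P=ray(d,u,v,zz);print("ring px",u,v,e[1],"world",P,"stand",SR.inv().apply(P-SO)*1000)
if __name__=="__main__":
    d=np.load("w7.npy",allow_pickle=True).item();ring(d)
    from m2 import *
    m=mask(d["image"]);f=lambda l:[(u,v) for v,u in l]
    a,p=fit(d,f(hedge(m.T,range(250,375,4),130,220,0)),.04,"top");print(SR.inv().apply(np.r_[p,0]-SO))
    a,p=fit(d,f(hedge(m.T,range(250,380,4),340,400,1)),.04,"bot");print(SR.inv().apply(np.r_[p,0]-SO))
    st();plan(((.50,.38,.33),Rot(6)))
E
python3 ring.py
```

```text
ring px 312.9840316772461 333.46741104125977 (35.354183197021484, 41.152645111083984) world [ 0.5031 -0.0658  0.042 ] stand [  1.5859 -64.845   42.    ]
top dir deg 7.24 pt 0.4752 0.1058 offset -0.0451 res 0.0003
[-0.0069  0.1088  0.    ]
bot dir deg 6.11 pt 0.5057 -0.1111 offset 0.1644 res 0.0004
[-0.0009 -0.1102  0.    ]
t 10.27 p [0.4946 0.0854 0.276 ] z [ 0.0015 -0.0077 -1.    ] yaw 6.18 F [ 0.8  0.6 -0.2] gap 85.2
to [0.5  0.38 0.33] n 8 dist 299.6 rot [ 0.44 -0.04  0.18]
0 [  4.6 -36.5  -7. ] [ 0.06 -0.    0.02]
1 [  4.6 -36.5  -7. ] [ 0.06 -0.    0.02]
2 [  4.6 -36.5  -7. ] [ 0.06 -0.    0.02]
3 [  4.6 -36.5  -6.9] [ 0.06 -0.    0.02]
4 [  4.6 -36.5  -6.9] [ 0.06 -0.    0.02]
5 [  4.6 -36.5  -6.9] [ 0.06 -0.    0.02]
6 [  4.5 -36.5  -6.8] [ 0.06 -0.    0.02]
7 [  4.5 -36.5  -6.8] [ 0.06 -0.    0.02]
```

Board home: ring at stand (1.6, −64.8) mm, z 40 plane agrees. Ring world position (0.503, −0.066). Now the cups.

Call:
send_rows --targets '[{"dx":4.5,"dy":-36,"dz":-7,"rx":0,"ry":0,"rz":0,"grip":85},{"dx":4.5,"dy":-36,"dz":-7,"rx":0,"ry":0,"rz":0,"grip":85},{"dx":4.5,"dy":-36,"dz":-7,"rx":0,"ry":0,"rz":0,"grip":85},{"dx":4.5,"dy":-36,"dz":-7,"rx":0.1,"ry":0,"rz":0,"grip":85},{"dx":4.5,"dy":-36,"dz":-7,"rx":0.1,"ry":0,"rz":0,"grip":85}]'

```text
t: 10.68
position: [0.4991, 0.2586, 0.3071]
eef_rot: [3.132, 0.13, -0.009]
ft_force: [1.7, -0.3, 0.3]
finger_gap: 0.988
```

Call:
send_rows --targets '[{"dx":4.5,"dy":-36,"dz":-7,"rx":0,"ry":0,"rz":0,"grip":85},{"dx":4.5,"dy":-36,"dz":-7,"rx":0,"ry":0,"rz":0,"grip":85},{"dx":2,"dy":-20,"dz":-4,"rx":0,"ry":0,"rz":0,"grip":85},{"dx":0,"dy":0,"dz":0,"rx":0,"ry":0,"rz":0,"grip":85}]'

```text
t: 11.02
position: [0.5009, 0.3625, 0.3184]
eef_rot: [3.127, 0.14, -0.019]
ft_force: [-0.7, 0.2, -1.5]
finger_gap: 0.995
```

```bash
python3 - <<'E'
from h import *
st();d=snap("wrist","w8");np.save("w8.npy",d,allow_pickle=True)
E
```

```text
t 11.02 p [0.5009 0.3625 0.3184] z [-0.0114 -0.0117 -0.9999] yaw 5.11 F [-0.7  0.2 -1.5] gap 85.0
```

View pics/w8.png

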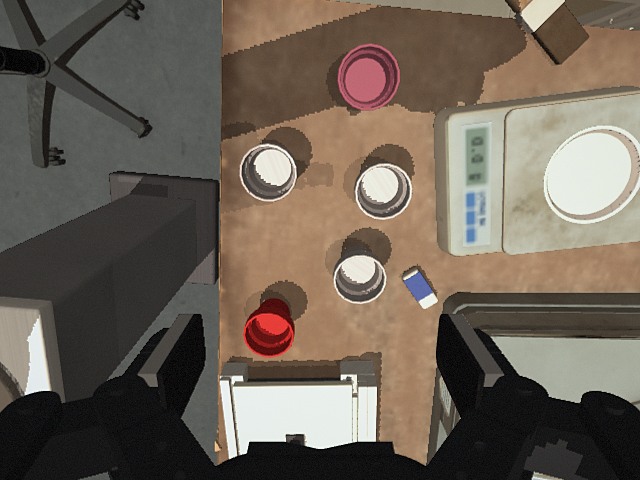

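Three grey cups, rims at about (268,172), (383,191) and (360,277), plus the pink and red decoys. I fit the rims.

```bash
cat > cups.py <<'E'
from h import *
def cups(d,seeds,r=(22,34)):
    g=cv2.cvtColor(d["image"],cv2.COLOR_RGB2GRAY)
    for X,Y,*zz in seeds:
        z=zz[0] if zz else .058
        u,v=proj(d,[[X,Y,z]])[0];x0,y0=int(max(u-45,0)),int(max(v-45,0));w=g[y0:y0+90,x0:x0+90]
        c=cv2.HoughCircles(cv2.GaussianBlur(w,(3,3),0),cv2.HOUGH_GRADIENT_ALT,1.5,5,param1=200,param2=.7,minRadius=r[0],maxRadius=r[1])
        if c is None: print("none",X,Y);continue
        for a,b,rr in np.array(c).reshape(-1,3)[:3]:
            P=ray(d,a+x0,b+y0,z);Q=ray(d,a+x0+rr,b+y0,z);print("px",(a+x0).round(1),(b+y0).round(1),"P",P,"diam mm",(2000*np.linalg.norm(P-Q)).round(1))
if __name__=="__main__":
    d=np.load("w8.npy",allow_pickle=True).item()
    cups(d,[ray(d,u,v,.058)[:2] for u,v in((268,172),(383,191),(360,277))])
E
python3 cups.py
```

```text
px 269.5 171.0 P [0.4448 0.3746 0.058 ] diam mm 54.7
px 381.5 188.5 P [0.5578 0.3673 0.058 ] diam mm 54.5
px 358.5 274.5 P [0.546  0.2721 0.058 ] diam mm 57.2
```

```bash
cat >> cups.py <<'E'
def rim(d,X,Y,z=.058,thr=70):
    u,v=proj(d,[[X,Y,z]])[0];h=cv2.cvtColor(d["image"],cv2.COLOR_RGB2HSV);x0,y0=int(max(u-60,0)),int(max(v-60,0))
    m=(h[y0:y0+120,x0:x0+120,1]<thr).astype(np.uint8);m=cv2.morphologyEx(m,cv2.MORPH_OPEN,np.ones((3,3)))
    cs,_=cv2.findContours(m,cv2.RETR_EXTERNAL,cv2.CHAIN_APPROX_NONE)
    for c in cs:
        if cv2.pointPolygonTest(c,(float(u-x0),float(v-y0)),False)<0:continue
        W=np.array([ray(d,a+x0,b+y0,z)[:2] for a,b in cv2.convexHull(c)[:,0]]);
        from scipy.optimize import least_squares
        f=lambda q:np.hypot(*(W-q[:2]).T)-q[2]
        s=least_squares(f,[X,Y,.029],loss="soft_l1",f_scale=.0005).x
        print("rim",s.round(4),"rms mm",(1000*np.std(f(s))).round(2),"area",cv2.contourArea(c))
E
python3 - <<'E'
from cups import *
d=np.load("w8.npy",allow_pickle=True).item()
for q in((.4448,.3746),(.5578,.3673),(.546,.2721)):rim(d,*q)
plan(((.546,.271,.15),Rot(6)))
E
```

```text
rim [0.4435 0.3733 0.0293] rms mm 0.51 area 2642.5
rim [0.5592 0.365  0.0294] rms mm 0.46 area 2574.5
rim [0.5471 0.2688 0.0304] rms mm 2.32 area 2306.0
to [0.546 0.271 0.15 ] n 5 dist 195.3 rot [ 0.7   0.79 -0.99]
0 [ 7.9 18.2 33.7] [ 0.14  0.16 -0.2 ]
1 [ 7.8 18.3 33.6] [ 0.14  0.16 -0.2 ]
2 [ 7.6 18.4 33.6] [ 0.14  0.16 -0.2 ]
3 [ 7.4 18.5 33.6] [ 0.14  0.16 -0.2 ]
4 [ 7.3 18.6 33.6] [ 0.14  0.16 -0.2 ]
```

Cups: A (0.4435, 0.3733), B (0.5592, 0.365) and C about (0.546, 0.271). I take A first.

```bash
python3 - <<'E'
from cups import *
plan(((.4435,.3733,.13),Rot(6.5)))
d=np.load("w8.npy",allow_pickle=True).item()
print("scale edge",[ray(d,u,v,.03) for u,v in((437,112),(447,250))])
E
```

```text
to [0.4435 0.3733 0.13  ] n 5 dist 196.7 rot [ 0.7   0.79 -1.49]
0 [-10.7  -4.1  37.6] [ 0.14  0.16 -0.3 ]
1 [-10.8  -4.   37.6] [ 0.14  0.16 -0.3 ]
2 [-10.8  -4.   37.6] [ 0.14  0.16 -0.3 ]
3 [-10.9  -3.9  37.6] [ 0.14  0.16 -0.3 ]
4 [-11.   -3.9  37.6] [ 0.14  0.16 -0.3 ]
scale edge [array([0.6073, 0.4448, 0.03  ]), array([0.6451, 0.2994, 0.03  ])]
```

Call:
send_rows --targets '[{"dx":-11,"dy":-4,"dz":36,"rx":0.1,"ry":0.2,"rz":-0.3,"grip":85},{"dx":-11,"dy":-4,"dz":36,"rx":0.1,"ry":0.2,"rz":-0.3,"grip":85},{"dx":-11,"dy":-4,"dz":36,"rx":0.1,"ry":0.2,"rz":-0.3,"grip":85},{"dx":-11,"dy":-4,"dz":36,"rx":0.1,"ry":0.2,"rz":-0.3,"grip":85},{"dx":-8,"dy":-4,"dz":20,"rx":0.1,"ry":0.2,"rz":-0.3,"grip":85}]'

```text
t: 11.48
position: [0.4539, 0.361, 0.1497]
eef_rot: [3.131, 0.151, 0.022]
ft_force: [0.6, -0.0, -0.8]
finger_gap: 0.995
```

Call:
send_rows --targets '[{"dx":0,"dy":0,"dz":0,"rx":0,"ry":0,"rz":0,"grip":85}]'

```text
t: 11.57
position: [0.4494, 0.3573, 0.1445]
eef_rot: [3.124, 0.149, 0.008]
ft_force: [-0.8, 0.1, -0.6]
finger_gap: 0.997
```

```bash
python3 - <<'E'
from cups import *
st();plan(((.4435,.3733,.09),Rot(6.5)));d=snap("wrist","w9");np.save("w9.npy",d,allow_pickle=True);rim(d,.4435,.3733);print(proj(d,[[.4435,.3733,.058]]))
E
```

```text
t 11.57 p [0.4494 0.3573 0.1445] z [ 0.006  -0.0134 -0.9999] yaw 5.46 F [-0.8  0.1 -0.6] gap 85.2
to [0.4435 0.3733 0.09  ] n 2 dist 57.1 rot [ 0.8  -0.26 -1.04]
0 [-2.3 -8.6 27.1] [ 0.4  -0.13 -0.52]
1 [-2.2 -8.5 27.2] [ 0.4  -0.13 -0.52]
rim [0.4432 0.3734 0.0293] rms mm 0.54 area 7442.5
[[313.6608 218.0255]]
```

Call:
send_rows --targets '[{"dx":-2.3,"dy":-8.6,"dz":24,"rx":0.4,"ry":-0.1,"rz":-0.5,"grip":85},{"dx":-2.2,"dy":-8.5,"dz":24,"rx":0.4,"ry":-0.1,"rz":-0.5,"grip":85},{"dx":0,"dy":0,"dz":0,"rx":0,"ry":0,"rz":0,"grip":85}]'

```text
t: 11.87
position: [0.452, 0.3697, 0.102]
eef_rot: [-3.133, -0.163, -0.017]
ft_force: [-1.8, -0.8, 0.4]
finger_gap: 1.001
```

```bash
python3 - <<'E'
from cups import *
st();plan(((.4434,.3733,.030),Rot(6.5)),vmax=25)
E
```

```text
t 11.87 p [0.452  0.3697 0.102 ] z [ 0.0108  0.0046 -0.9999] yaw 5.96 F [-1.8 -0.8  0.4] gap 85.5
to [0.4434 0.3733 0.03  ] n 3 dist 72.6 rot [-0.2  -0.64 -0.54]
0 [-3.  -1.4 24. ] [-0.07 -0.21 -0.18]
1 [-2.9 -1.4 24. ] [-0.07 -0.21 -0.18]
2 [-2.8 -1.5 24. ] [-0.07 -0.21 -0.18]
```

Call:
send_rows --targets '[{"dx":-8,"dy":-4,"dz":10,"rx":-0.2,"ry":-0.6,"rz":-0.5,"grip":85},{"dx":0,"dy":0,"dz":15,"rx":0,"ry":0,"rz":0,"grip":85},{"dx":0,"dy":0,"dz":15,"rx":0,"ry":0,"rz":0,"grip":85},{"dx":0,"dy":0,"dz":10,"rx":0,"ry":0,"rz":0,"grip":85},{"dx":0,"dy":0,"dz":0,"rx":0,"ry":0,"rz":0,"grip":85}]'

```text
t: 12.28
position: [0.4516, 0.3719, 0.0571]
eef_rot: [-3.132, -0.167, -0.016]
ft_force: [-0.9, 0.0, 0.0]
finger_gap: 0.999
```

```bash
python3 - <<'E'
from cups import *
st();plan(((.4434,.3733,.030),Rot(6.5)),vmax=25)
E
```

```text
t 12.28 p [0.4516 0.3719 0.0571] z [ 0.01    0.0056 -0.9999] yaw 6.12 F [-0.9  0.   0. ] gap 85.3
to [0.4434 0.3733 0.03  ] n 2 dist 28.3 rot [-0.26 -0.6  -0.38]
0 [-4.1 -1.1 13.5] [-0.13 -0.3  -0.19]
1 [-4.1 -1.1 13.5] [-0.13 -0.3  -0.19]
```

Call:
send_rows --targets '[{"dx":-8,"dy":-1,"dz":0,"rx":-0.2,"ry":-0.6,"rz":-0.4,"grip":85},{"dx":0,"dy":0,"dz":0,"rx":0,"ry":0,"rz":0,"grip":85}]'

```text
t: 12.45
position: [0.4438, 0.3716, 0.0576]
eef_rot: [-3.136, -0.178, 0.001]
ft_force: [0.3, 0.4, 0.5]
finger_gap: 0.996
```

```bash
python3 - <<'E'
from cups import *
st();plan(((.4434,.3733,.030),Rot(6.5)),vmax=10)
E
```

```text
t 12.45 p [0.4438 0.3716 0.0576] z [-0.0005  0.0005 -1.    ] yaw 6.48 F [0.3 0.4 0.5] gap 85.1
to [0.4434 0.3733 0.03  ] n 3 dist 27.7 rot [-0.03  0.03 -0.02]
0 [-0.1 -0.6  9.2] [-0.01  0.01 -0.01]
1 [-0.1 -0.6  9.2] [-0.01  0.01 -0.01]
2 [-0.1 -0.6  9.2] [-0.01  0.01 -0.01]
```

Call:
send_rows --targets '[{"dx":-1.2,"dy":-0.8,"dz":9,"rx":0,"ry":-0.1,"rz":0,"grip":85},{"dx":-1.2,"dy":-0.8,"dz":9,"rx":0,"ry":-0.1,"rz":0,"grip":85},{"dx":-1.2,"dy":-0.8,"dz":9,"rx":0,"ry":-0.1,"rz":0,"grip":85},{"dx":0,"dy":0,"dz":0,"rx":0,"ry":0,"rz":0,"grip":85}]'

```text
t: 12.78
position: [0.4401, 0.3752, 0.0302]
eef_rot: [-3.133, -0.18, 0.006]
ft_force: [-0.3, -0.4, -0.2]
finger_gap: 0.994
```

```bash
python3 - <<'E'
from cups import *
st();plan(((.4434,.3733,.030),Rot(6.5)),vmax=10)
E
```

```text
t 12.78 p [0.4401 0.3752 0.0302] z [-0.004  0.003 -1.   ] yaw 6.56 F [-0.3 -0.4 -0.2] gap 84.9
to [0.4434 0.3733 0.03  ] n 1 dist 3.8 rot [-0.2   0.21  0.06]
0 [3.1 2.3 0.2] [-0.2   0.21  0.06]
```

Call:
send_rows --targets '[{"dx":3.1,"dy":2.2,"dz":0,"rx":-0.2,"ry":0.2,"rz":0,"grip":85},{"dx":0,"dy":0,"dz":0,"rx":0,"ry":0,"rz":0,"grip":85},{"dx":0,"dy":0,"dz":0,"rx":0,"ry":0,"rz":0,"grip":48},{"dx":0,"dy":0,"dz":0,"rx":0,"ry":0,"rz":0,"grip":48},{"dx":0,"dy":0,"dz":0,"rx":0,"ry":0,"rz":0,"grip":48}]'

```text
t: 13.2
position: [0.4443, 0.373, 0.03]
eef_rot: [3.135, 0.179, 0.001]
ft_force: [1.6, 1.4, -2.3]
finger_gap: 0.654
```

Call:
send_rows --targets '[{"dx":0,"dy":0,"dz":0,"rx":0,"ry":0,"rz":0,"grip":48}]'

```text
t: 13.28
position: [0.4446, 0.3731, 0.0302]
eef_rot: [3.136, 0.179, 0.002]
ft_force: [-0.2, -0.2, -1.2]
finger_gap: 0.647
```

```bash
python3 - <<'E'
from cups import *
st();d=snap("wrist","w10");np.save("w10.npy",d,allow_pickle=True);plan(((.4434,.3733,.03),Rot(6.5)))
E
```

```text
t 13.28 p [0.4446 0.3731 0.0302] z [ 0.0011 -0.0006 -1.    ] yaw 6.53 F [-0.2 -0.2 -1.2] gap 55.2
to [0.4434 0.3733 0.03  ] n 1 dist 1.2 rot [ 0.04 -0.06  0.03]
0 [-1.2 -0.3  0.2] [ 0.04 -0.06  0.03]
```

View pics/w10.png

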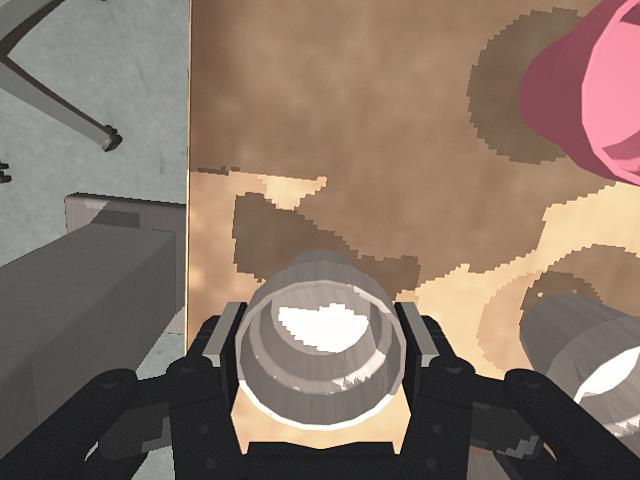

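The cup is gripped squarely at the band and upright. I lift it and carry it via a viewpoint over the board.

Call:
send_rows --targets '[{"dx":0,"dy":0,"dz":-12,"rx":0,"ry":0,"rz":0,"grip":48},{"dx":0,"dy":0,"dz":-25,"rx":0,"ry":0,"rz":0,"grip":48},{"dx":0,"dy":0,"dz":-35,"rx":0,"ry":0,"rz":0,"grip":48},{"dx":0,"dy":0,"dz":-35,"rx":0,"ry":0,"rz":0,"grip":48},{"dx":0,"dy":10,"dz":-35,"rx":0,"ry":0,"rz":0,"grip":48}]'

```text
t: 13.75
position: [0.4393, 0.3613, 0.1712]
eef_rot: [3.123, 0.181, -0.021]
ft_force: [0.9, 1.1, -0.7]
finger_gap: 0.653
```

```bash
python3 - <<'E'
from cups import *
st();plan(((.50,.09,.26),Rot(6.5)),vmax=36)
E
```

```text
t 13.75 p [0.4393 0.3613 0.1712] z [-0.0125 -0.0139 -0.9998] yaw 6.62 F [ 0.9  1.1 -0.7] gap 55.8
to [0.5  0.09 0.26] n 9 dist 291.9 rot [0.71 0.8  0.13]
0 [ 3.1 30.8 -9.5] [0.08 0.09 0.01]
1 [ 3.1 30.8 -9.6] [0.08 0.09 0.01]
2 [ 3.1 30.8 -9.6] [0.08 0.09 0.01]
3 [ 3.2 30.8 -9.6] [0.08 0.09 0.01]
4 [ 3.2 30.8 -9.7] [0.08 0.09 0.01]
5 [ 3.2 30.8 -9.7] [0.08 0.09 0.01]
6 [ 3.2 30.8 -9.8] [0.08 0.09 0.01]
7 [ 3.2 30.7 -9.8] [0.08 0.09 0.01]
8 [ 3.3 30.7 -9.8] [0.08 0.09 0.01]
```

Call:
send_rows --targets '[{"dx":3,"dy":31,"dz":-10,"rx":0.1,"ry":0.1,"rz":0,"grip":48},{"dx":3,"dy":31,"dz":-10,"rx":0.1,"ry":0.1,"rz":0,"grip":48},{"dx":3,"dy":31,"dz":-10,"rx":0.1,"ry":0.1,"rz":0,"grip":48},{"dx":3,"dy":31,"dz":-10,"rx":0.1,"ry":0.1,"rz":0,"grip":48},{"dx":3,"dy":31,"dz":-10,"rx":0.1,"ry":0.1,"rz":0,"grip":48}]'

```text
t: 14.17
position: [0.4758, 0.2125, 0.2337]
eef_rot: [-3.126, -0.201, -0.009]
ft_force: [0.1, -0.3, -0.8]
finger_gap: 0.65
```

Call:
send_rows --targets '[{"dx":3,"dy":31,"dz":-10,"rx":0,"ry":0,"rz":0,"grip":48},{"dx":3,"dy":31,"dz":-10,"rx":0,"ry":0,"rz":0,"grip":48},{"dx":3,"dy":31,"dz":-10,"rx":0,"ry":0,"rz":0,"grip":48},{"dx":2,"dy":15,"dz":0,"rx":0,"ry":0,"rz":0,"grip":48},{"dx":0,"dy":0,"dz":0,"rx":0,"ry":0,"rz":0,"grip":48}]'

```text
t: 14.58
position: [0.5018, 0.09, 0.27]
eef_rot: [-3.122, -0.177, -0.018]
ft_force: [0.1, 0.1, -0.8]
finger_gap: 0.651
```

```bash
python3 - <<'E'
from cups import *
from ring import ring
st();d=snap("wrist","w11");ring(d);plan(((.5031,-.0658,.14),Rot(6.5)),vmax=33)
E
```

```text
t 14.58 p [0.5018 0.09   0.27  ] z [ 0.0105  0.0155 -0.9998] yaw 6.5 F [ 0.1  0.1 -0.8] gap 55.6
to [ 0.5031 -0.0658  0.14  ] n 7 dist 203.8 rot [-0.84 -0.71  0.05]
0 [-2.6 22.6 18.2] [-0.12 -0.1   0.01]
1 [-2.6 22.5 18.3] [-0.12 -0.1   0.01]
2 [-2.5 22.5 18.3] [-0.12 -0.1   0.01]
3 [-2.5 22.4 18.4] [-0.12 -0.1   0.01]
4 [-2.5 22.4 18.4] [-0.12 -0.1   0.01]
5 [-2.4 22.4 18.5] [-0.12 -0.1   0.01]
6 [-2.4 22.3 18.5] [-0.12 -0.1   0.01]
```

```bash
cat >> ring.py <<'E'
def rib(d):
    "board rib/edge check in any view: prints the dark rib blob centre against prediction"
    for q in([.0015,0,.073],):
        pr=proj(d,[SR.apply(q)+SO])[0];print("rib pred px",pr)
    x,y=pr.round().astype(int);g=cv2.cvtColor(d["image"],cv2.COLOR_RGB2GRAY);k=22
    w=(g[y-k:y+k,x-k:x+k]<90).astype(np.uint8);n,l,s,c=cv2.connectedComponentsWithStats(w)
    print([(s[i,4],(c[i]+[x-k,y-k]).round(1)) for i in range(1,n) if s[i,4]>15])
E
python3 - <<'E'
from ring import *
for n in("scene","side"):
    d=snap(n,n+"2");print(n);rib(d);print("ring pred",proj(d,[SR.apply([.0015,-.065,.042])+SO]))
d=np.load("w7.npy",allow_pickle=True).item();rib(d)
E
```

```text
scene
rib pred px [290.9351 246.3469]
[(np.int32(64), array([291.4, 252.4]))]
ring pred [[304.3993 264.3581]]
side
rib pred px [349.6991 247.0194]
[(np.int32(67), array([349.2, 254.3]))]
ring pred [[352.4737 247.3518]]
rib pred px [311.6278 290.7006]
[(np.int32(219), array([304. , 288.5])), (np.int32(259), array([319.6, 286.9]))]
```

```bash
python3 - <<'E'
from h import *
crop("scene2","s2c",230,190,360,310,4);a=cv2.imread("pics/s2c.png");crop("side2","d2c",280,190,410,310,4);b=cv2.imread("pics/d2c.png")
c=np.hstack([a,b]);cv2.imwrite("pics/both.png",cv2.resize(c,(800,int(c.shape[0]*800/c.shape[1]))))
E
```

```text
(no output)
```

View pics/both.png

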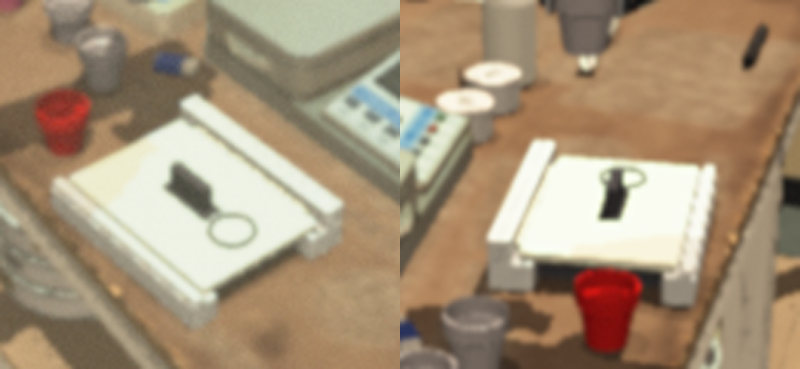

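Both views show the board still home. The ring is at scene pixel (305,264), against a predicted (304,264). I proceed to the ring.

Call:
send_rows --targets '[{"dx":-2,"dy":22,"dz":15,"rx":-0.1,"ry":-0.1,"rz":0,"grip":48},{"dx":-2,"dy":22,"dz":15,"rx":-0.1,"ry":-0.1,"rz":0,"grip":48},{"dx":-2,"dy":22,"dz":15,"rx":-0.1,"ry":-0.1,"rz":0,"grip":48},{"dx":-2,"dy":22,"dz":15,"rx":-0.1,"ry":-0.1,"rz":0,"grip":48},{"dx":-2,"dy":22,"dz":15,"rx":-0.1,"ry":-0.1,"rz":0,"grip":48}]'

```text
t: 15.15
position: [0.5077, 0.0028, 0.19]
eef_rot: [-3.118, -0.239, -0.006]
ft_force: [0.6, 0.4, 0.2]
finger_gap: 0.648
```

Call:
send_rows --targets '[{"dx":-2,"dy":20,"dz":15,"rx":-0.1,"ry":-0.1,"rz":0,"grip":48},{"dx":0,"dy":10,"dz":5,"rx":0,"ry":0,"rz":0,"grip":48},{"dx":0,"dy":0,"dz":0,"rx":0,"ry":0,"rz":0,"grip":48}]'

```text
t: 15.4
position: [0.5073, -0.0257, 0.164]
eef_rot: [-3.121, -0.246, 0.012]
ft_force: [0.3, -0.8, -1.0]
finger_gap: 0.647
```

```bash
python3 - <<'E'
from h import *
st();plan(((.5025,-.0658,.095),Rot(6.5)),vmax=14)
E
```

```text
t 15.4 p [ 0.5073 -0.0257  0.164 ] z [-0.0086  0.0102 -0.9999] yaw 9.01 F [ 0.3 -0.8 -1. ] gap 55.3
to [ 0.5025 -0.0658  0.095 ] n 6 dist 80.0 rot [-0.65  0.41  2.51]
0 [-1.8  6.6 11.4] [-0.11  0.07  0.42]
1 [-1.7  6.6 11.4] [-0.11  0.07  0.42]
2 [-1.7  6.6 11.5] [-0.11  0.07  0.42]
3 [-1.7  6.6 11.5] [-0.11  0.07  0.42]
4 [-1.6  6.6 11.5] [-0.11  0.07  0.42]
5 [-1.6  6.6 11.5] [-0.11  0.07  0.42]
```

Call:
send_rows --targets '[{"dx":-4,"dy":13,"dz":3,"rx":-0.2,"ry":0.1,"rz":0.8,"grip":48},{"dx":-3,"dy":13,"dz":3,"rx":-0.2,"ry":0.1,"rz":0.8,"grip":48},{"dx":-3,"dy":13,"dz":3,"rx":-0.2,"ry":0.1,"rz":0.8,"grip":48},{"dx":0,"dy":0,"dz":0,"rx":0,"ry":0,"rz":0,"grip":48},{"dx":0,"dy":0,"dz":0,"rx":0,"ry":0,"rz":0,"grip":48}]'

```text
t: 15.82
position: [0.5032, -0.0626, 0.1535]
eef_rot: [-3.135, -0.19, 0.005]
ft_force: [0.1, -0.3, -0.9]
finger_gap: 0.65
```

```bash
python3 - <<'E'
from h import *
st();plan(((.5031,-.0658,.095),Rot(6.5)),vmax=14)
E
```

```text
t 15.82 p [ 0.5032 -0.0626  0.1535] z [-0.003   0.0011 -1.    ] yaw 6.92 F [ 0.1 -0.3 -0.9] gap 55.5
to [ 0.5031 -0.0658  0.095 ] n 5 dist 58.6 rot [-0.09  0.17  0.42]
0 [-0.1  0.6 11.7] [-0.02  0.03  0.08]
1 [-0.1  0.6 11.7] [-0.02  0.03  0.08]
2 [-0.1  0.6 11.7] [-0.02  0.03  0.08]
3 [-0.1  0.6 11.7] [-0.02  0.03  0.08]
4 [-0.1  0.6 11.7] [-0.02  0.03  0.08]
```

Call:
send_rows --targets '[{"dx":0,"dy":0.6,"dz":11,"rx":0,"ry":0,"rz":0.1,"grip":48},{"dx":0,"dy":0.6,"dz":11,"rx":0,"ry":0,"rz":0.1,"grip":48},{"dx":0,"dy":0.6,"dz":11,"rx":0,"ry":0,"rz":0.1,"grip":48},{"dx":0,"dy":0.6,"dz":11,"rx":0,"ry":0,"rz":0.1,"grip":48},{"dx":0,"dy":0.6,"dz":11,"rx":0,"ry":0,"rz":0,"grip":48}]'

```text
t: 16.23
position: [0.506, -0.0636, 0.0957]
eef_rot: [-3.133, -0.183, -0.004]
ft_force: [0.8, -0.3, -0.4]
finger_gap: 0.649
```

Call:
send_rows --targets '[{"dx":0,"dy":0,"dz":0,"rx":0,"ry":0,"rz":0,"grip":48}]'

```text
t: 16.32
position: [0.504, -0.0632, 0.0929]
eef_rot: [-3.133, -0.183, 0.003]
ft_force: [-0.5, 0.4, -1.1]
finger_gap: 0.651
```

```bash
python3 - <<'E'
from h import *
st();plan(((.5031,-.0658,.077),Rot(6.5)),vmax=7)
E
```

```text
t 16.32 p [ 0.504  -0.0632  0.0929] z [-0.0024  0.0033 -1.    ] yaw 6.68 F [-0.5  0.4 -1.1] gap 55.6
to [ 0.5031 -0.0658  0.077 ] n 3 dist 16.1 rot [-0.2   0.11  0.18]
0 [-0.4  0.9  5.3] [-0.07  0.04  0.06]
1 [-0.4  0.8  5.3] [-0.07  0.04  0.06]
2 [-0.4  0.8  5.3] [-0.07  0.04  0.06]
```

Call:
send_rows --targets '[{"dx":-0.9,"dy":2.5,"dz":4,"rx":-0.2,"ry":0.1,"rz":0.1,"grip":48},{"dx":0,"dy":0,"dz":5,"rx":0,"ry":0,"rz":0,"grip":48},{"dx":0,"dy":0,"dz":5,"rx":0,"ry":0,"rz":0,"grip":48},{"dx":0,"dy":0,"dz":0,"rx":0,"ry":0,"rz":0,"grip":48}]'

```text
t: 16.65
position: [0.5029, -0.0662, 0.0764]
eef_rot: [3.136, 0.18, -0.003]
ft_force: [-0.6, 0.0, -1.8]
finger_gap: 0.646
```

```bash
python3 - <<'E'
from h import *
st();plan(((.5031,-.0658,.070),Rot(6.5)),vmax=7)
E
```

```text
t 16.65 p [ 0.5029 -0.0662  0.0764] z [-0.0018 -0.0009 -1.    ] yaw 6.56 F [-0.6  0.  -1.8] gap 55.1
to [ 0.5031 -0.0658  0.07  ] n 1 dist 6.4 rot [0.04 0.11 0.06]
0 [ 0.3 -0.4  6.4] [0.04 0.11 0.06]
```

Call:
send_rows --targets '[{"dx":0.2,"dy":-0.3,"dz":3,"rx":0,"ry":0.1,"rz":0,"grip":48},{"dx":0,"dy":0,"dz":3,"rx":0,"ry":0,"rz":0,"grip":48},{"dx":0,"dy":0,"dz":1,"rx":0,"ry":0,"rz":0,"grip":48},{"dx":0,"dy":0,"dz":0,"rx":0,"ry":0,"rz":0,"grip":48}]'

```text
t: 16.98
position: [0.5041, -0.0661, 0.0699]
eef_rot: [3.136, 0.18, 0.003]
ft_force: [0.9, 0.7, -1.5]
finger_gap: 0.647
```

```bash
python3 - <<'E'
from h import *
st();plan(((.5031,-.0658,.070),Rot(6.5)),vmax=7)
E
```

```text
t 16.98 p [ 0.5041 -0.0661  0.0699] z [ 0.0021 -0.0003 -1.    ] yaw 6.56 F [ 0.9  0.7 -1.5] gap 55.3
to [ 0.5031 -0.0658  0.07  ] n 1 dist 1.1 rot [ 0.03 -0.12  0.06]
0 [-1.  -0.4 -0.1] [ 0.03 -0.12  0.06]
```

Call:
send_rows --targets '[{"dx":-0.8,"dy":-0.3,"dz":0.8,"rx":0,"ry":0,"rz":0,"grip":48},{"dx":0,"dy":0,"dz":0,"rx":0,"ry":0,"rz":0,"grip":85},{"dx":0,"dy":0,"dz":0,"rx":0,"ry":0,"rz":0,"grip":85},{"dx":0,"dy":0,"dz":0,"rx":0,"ry":0,"rz":0,"grip":85},{"dx":0,"dy":0,"dz":0,"rx":0,"ry":0,"rz":0,"grip":85}]'

```text
t: 17.4
position: [0.5049, -0.066, 0.0703]
eef_rot: [3.136, 0.18, 0.009]
ft_force: [-0.1, -0.3, -0.7]
finger_gap: 0.992
```

Call:
send_rows --targets '[{"dx":0,"dy":0,"dz":-10,"rx":0,"ry":0,"rz":0,"grip":85},{"dx":0,"dy":0,"dz":-25,"rx":0,"ry":0,"rz":0,"grip":85},{"dx":0,"dy":0,"dz":-35,"rx":0,"ry":0,"rz":0,"grip":85},{"dx":0,"dy":0,"dz":-35,"rx":0,"ry":0,"rz":0,"grip":85},{"dx":0,"dy":-30,"dz":-35,"rx":0,"ry":0,"rz":0,"grip":85}]'

```text
t: 17.82
position: [0.4956, -0.0445, 0.2072]
eef_rot: [3.132, 0.162, -0.015]
ft_force: [1.0, 0.7, 0.3]
finger_gap: 0.999
```

Call:
send_rows --targets '[{"dx":0,"dy":-40,"dz":-20,"rx":0,"ry":0,"rz":0,"grip":85},{"dx":0,"dy":-40,"dz":-10,"rx":0,"ry":0,"rz":0,"grip":85},{"dx":0,"dy":-30,"dz":0,"rx":0,"ry":0,"rz":0,"grip":85},{"dx":0,"dy":0,"dz":0,"rx":0,"ry":0,"rz":0,"grip":85}]'

```text
t: 18.15
position: [0.4888, 0.0706, 0.2476]
eef_rot: [-3.135, -0.156, -0.008]
ft_force: [-0.1, 0.3, -0.5]
finger_gap: 0.996
```

```bash
python3 - <<'E'
from cups import *
st();d=snap("wrist","w12");np.save("w12.npy",d,allow_pickle=True);print("rim pred",proj(d,[[.5031,-.0658,.098],[.5031,-.0658,.042]]));cups(d,[(.5031,-.0658,.098)],r=(20,40))
s=snap("scene","s3");from ring import rib;rib(s)
plan(((.546,.271,.2),Rot(6.5)),vmax=36)
E
```

```text
t 18.15 p [0.4888 0.0706 0.2476] z [ 0.0048  0.0031 -1.    ] yaw 5.71 F [-0.1  0.3 -0.5] gap 85.0
rim pred [[321.2986 375.8964]
 [320.9134 340.2072]]
px 321.0 366.0 P [ 0.5019 -0.0561  0.098 ] diam mm 58.6
px 321.0 366.0 P [ 0.5019 -0.0561  0.098 ] diam mm 40.8
rib pred px [290.9351 246.3469]
[(np.int32(52), array([290.3, 251.8]))]
to [0.546 0.271 0.2  ] n 7 dist 219.2 rot [ 0.06 -0.28 -1.14]
0 [ 10.8 -28.6   6.8] [ 0.01 -0.04 -0.16]
1 [ 10.9 -28.6   6.8] [ 0.01 -0.04 -0.16]
2 [ 11.  -28.5   6.8] [ 0.01 -0.04 -0.16]
3 [ 11.1 -28.5   6.8] [ 0.01 -0.04 -0.16]
4 [ 11.2 -28.5   6.8] [ 0.01 -0.04 -0.16]
5 [ 11.2 -28.4   6.8] [ 0.01 -0.04 -0.16]
6 [ 11.3 -28.4   6.8] [ 0.01 -0.04 -0.16]
```

View pics/w12.png

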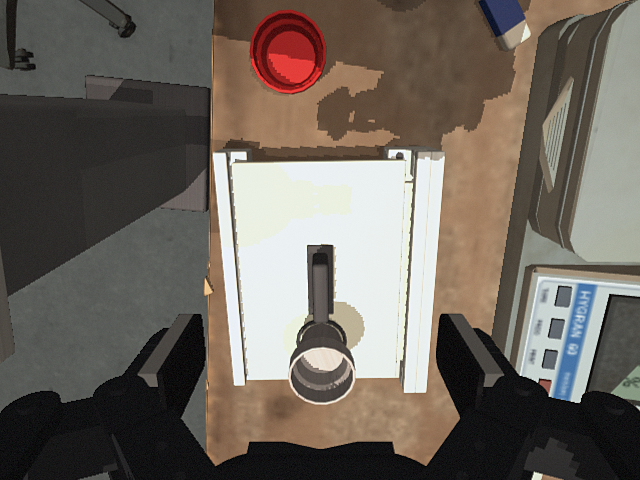

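The cup stands upright in the ring: rim at (322,375) against a predicted (321,376). Next is cup C.

Call:
send_rows --targets '[{"dx":11,"dy":-28,"dz":0,"rx":0,"ry":0,"rz":-0.1,"grip":85},{"dx":11,"dy":-28,"dz":0,"rx":0,"ry":0,"rz":-0.1,"grip":85},{"dx":11,"dy":-28,"dz":0,"rx":0,"ry":0,"rz":-0.1,"grip":85},{"dx":11,"dy":-28,"dz":15,"rx":0,"ry":0,"rz":-0.1,"grip":85},{"dx":11,"dy":-28,"dz":20,"rx":0,"ry":0,"rz":-0.1,"grip":85}]'

```text
t: 18.67
position: [0.536, 0.1951, 0.2162]
eef_rot: [-3.139, -0.117, -0.015]
ft_force: [-0.5, -0.3, 0.5]
finger_gap: 0.996
```

Call:
send_rows --targets '[{"dx":10,"dy":-20,"dz":25,"rx":0,"ry":0,"rz":-0.1,"grip":85},{"dx":4,"dy":-10,"dz":15,"rx":0,"ry":0,"rz":0,"grip":85},{"dx":0,"dy":0,"dz":0,"rx":0,"ry":0,"rz":0,"grip":85},{"dx":0,"dy":0,"dz":0,"rx":0,"ry":0,"rz":0,"grip":85}]'

```text
t: 19.0
position: [0.5497, 0.2254, 0.17]
eef_rot: [3.133, 0.116, 0.007]
ft_force: [1.0, -0.2, 0.7]
finger_gap: 0.994
```

```bash
python3 - <<'E'
from cups import *
st();d=snap("wrist","w13");rim(d,.546,.271);rim(d,.546,.271,thr=55);plan(((.546,.271,.085),Rot(6.5)),vmax=15)
E
```

```text
t 19.0 p [0.5497 0.2254 0.17  ] z [ 0.0049 -0.0066 -1.    ] yaw 4.23 F [ 1.  -0.2  0.7] gap 84.9
rim [0.548  0.2663 0.0287] rms mm 0.16 area 6529.5
rim [0.5479 0.2663 0.0287] rms mm 0.19 area 6482.5
to [0.546 0.271 0.085] n 7 dist 96.8 rot [ 0.38 -0.25 -2.3 ]
0 [-0.1 -6.6 12.1] [ 0.05 -0.04 -0.33]
1 [-0.  -6.6 12.1] [ 0.05 -0.04 -0.33]
2 [ 0.  -6.6 12.1] [ 0.05 -0.04 -0.33]
3 [ 0.1 -6.6 12.2] [ 0.05 -0.04 -0.33]
4 [ 0.1 -6.6 12.2] [ 0.05 -0.04 -0.33]
5 [ 0.1 -6.6 12.2] [ 0.05 -0.04 -0.33]
6 [ 0.2 -6.6 12.2] [ 0.05 -0.04 -0.33]
```

Call:
send_rows --targets '[{"dx":0,"dy":-13,"dz":12,"rx":0.1,"ry":-0.1,"rz":-0.7,"grip":85},{"dx":0,"dy":-13,"dz":14,"rx":0.1,"ry":-0.1,"rz":-0.7,"grip":85},{"dx":0,"dy":-13,"dz":14,"rx":0.1,"ry":0,"rz":-0.7,"grip":85},{"dx":0,"dy":0,"dz":14,"rx":0,"ry":0,"rz":0,"grip":85},{"dx":0,"dy":0,"dz":14,"rx":0,"ry":0,"rz":0,"grip":85}]'

```text
t: 19.47
position: [0.5503, 0.2648, 0.1037]
eef_rot: [-3.131, -0.168, -0.016]
ft_force: [0.1, -0.1, -1.0]
finger_gap: 0.991
```

Call:
send_rows --targets '[{"dx":0,"dy":0,"dz":0,"rx":0,"ry":0,"rz":0,"grip":85},{"dx":0,"dy":0,"dz":0,"rx":0,"ry":0,"rz":0,"grip":85}]'

```text
t: 19.63
position: [0.5471, 0.2667, 0.0994]
eef_rot: [-3.132, -0.173, -0.007]
ft_force: [1.3, -0.6, -0.3]
finger_gap: 0.996
```

```bash
python3 - <<'E'
from cups import *
st();plan(((.548,.2663,.030),Rot(6.5)),vmax=10)
E
```

```text
t 19.63 p [0.5471 0.2667 0.0994] z [ 0.004   0.0046 -1.    ] yaw 6.33 F [ 1.3 -0.6 -0.3] gap 85.0
to [0.548  0.2663 0.03  ] n 7 dist 69.4 rot [-0.23 -0.26 -0.17]
0 [0.1 0.1 9.9] [-0.03 -0.04 -0.02]
1 [0.1 0.1 9.9] [-0.03 -0.04 -0.02]
2 [0.1 0.1 9.9] [-0.03 -0.04 -0.02]
3 [0.1 0.1 9.9] [-0.03 -0.04 -0.02]
4 [0.1 0.1 9.9] [-0.03 -0.04 -0.02]
5 [0.1 0.1 9.9] [-0.03 -0.04 -0.02]
6 [0.1 0.1 9.9] [-0.03 -0.04 -0.02]
```

Call:
send_rows --targets '[{"dx":0,"dy":0,"dz":10,"rx":-0.1,"ry":-0.1,"rz":0,"grip":85},{"dx":0,"dy":0,"dz":10,"rx":-0.1,"ry":-0.1,"rz":0,"grip":85},{"dx":0,"dy":0,"dz":10,"rx":0,"ry":0,"rz":0,"grip":85},{"dx":0,"dy":0,"dz":10,"rx":0,"ry":0,"rz":0,"grip":85},{"dx":0,"dy":0,"dz":0,"rx":0,"ry":0,"rz":0,"grip":85}]'

```text
t: 20.05
position: [0.5476, 0.2685, 0.0568]
eef_rot: [-3.134, -0.176, -0.004]
ft_force: [-0.3, -0.1, -0.1]
finger_gap: 0.997
```

```bash
python3 - <<'E'
from cups import *
st();plan(((.548,.2663,.030),Rot(6.5)),vmax=10)
E
```

```text
t 20.05 p [0.5476 0.2685 0.0568] z [ 0.0025  0.0023 -1.    ] yaw 6.43 F [-0.3 -0.1 -0.1] gap 85.1
to [0.548  0.2663 0.03  ] n 3 dist 26.8 rot [-0.12 -0.16 -0.07]
0 [0.  0.8 8.9] [-0.04 -0.05 -0.02]
1 [0.  0.7 8.9] [-0.04 -0.05 -0.02]
2 [0.  0.7 8.9] [-0.04 -0.05 -0.02]
```

Call:
send_rows --targets '[{"dx":0,"dy":0.8,"dz":8,"rx":0,"ry":-0.1,"rz":0,"grip":85},{"dx":0,"dy":0.8,"dz":8,"rx":0,"ry":-0.1,"rz":0,"grip":85},{"dx":0,"dy":0.7,"dz":8,"rx":0,"ry":0,"rz":0,"grip":85},{"dx":0,"dy":0,"dz":0,"rx":0,"ry":0,"rz":0,"grip":85}]'

```text
t: 20.38
position: [0.5482, 0.2655, 0.0301]
eef_rot: [-3.135, -0.175, 0.002]
ft_force: [-0.5, 0.1, -0.7]
finger_gap: 0.996
```

```bash
python3 - <<'E'
from cups import *
st();plan(((.548,.2663,.032),Rot(6.5)),vmax=10)
E
```

```text
t 20.38 p [0.5482 0.2655 0.0301] z [-0.0012  0.0016 -1.    ] yaw 6.39 F [-0.5  0.1 -0.7] gap 85.1
to [0.548  0.2663 0.032 ] n 1 dist 2.1 rot [-0.1   0.06 -0.11]
0 [-0.1 -0.8 -1.9] [-0.1   0.06 -0.11]
```

Call:
send_rows --targets '[{"dx":0,"dy":-0.8,"dz":-1.9,"rx":-0.1,"ry":0.1,"rz":-0.1,"grip":85},{"dx":0,"dy":0,"dz":0,"rx":0,"ry":0,"rz":0,"grip":48},{"dx":0,"dy":0,"dz":0,"rx":0,"ry":0,"rz":0,"grip":48},{"dx":0,"dy":0,"dz":0,"rx":0,"ry":0,"rz":0,"grip":48},{"dx":0,"dy":0,"dz":0,"rx":0,"ry":0,"rz":0,"grip":48}]'

```text
t: 20.8
position: [0.5493, 0.2662, 0.0332]
eef_rot: [-3.136, -0.177, -0.004]
ft_force: [-0.2, 0.5, -0.9]
finger_gap: 0.649
```

Call:
send_rows --targets '[{"dx":0,"dy":0,"dz":0,"rx":0,"ry":0,"rz":0,"grip":48}]'

```text
t: 20.88
position: [0.5494, 0.2663, 0.0334]
eef_rot: [-3.136, -0.177, -0.005]
ft_force: [0.3, -0.1, -0.8]
finger_gap: 0.645
```

Call:
send_rows --targets '[{"dx":0,"dy":0,"dz":-12,"rx":0,"ry":0,"rz":0,"grip":48},{"dx":0,"dy":0,"dz":-25,"rx":0,"ry":0,"rz":0,"grip":48},{"dx":0,"dy":0,"dz":-35,"rx":0,"ry":0,"rz":0,"grip":48},{"dx":0,"dy":0,"dz":-35,"rx":0,"ry":0,"rz":0,"grip":48},{"dx":0,"dy":10,"dz":-35,"rx":0,"ry":0,"rz":0,"grip":48}]'

```text
t: 21.3
position: [0.5432, 0.2568, 0.174]
eef_rot: [3.13, 0.181, -0.022]
ft_force: [0.8, 1.4, -2.0]
finger_gap: 0.651
```

```bash
python3 - <<'E'
from cups import *
st();plan(((.503,-.064,.20),Rot(6.5)),vmax=36)
E
```

```text
t 21.3 p [0.5432 0.2568 0.174 ] z [-0.0138 -0.0073 -0.9999] yaw 6.6 F [ 0.8  1.4 -2. ] gap 55.6
to [ 0.503 -0.064  0.2  ] n 10 dist 324.4 rot [0.33 0.83 0.11]
0 [-7.7 31.4 -2.3] [0.03 0.08 0.01]
1 [-7.7 31.4 -2.3] [0.03 0.08 0.01]
2 [-7.7 31.4 -2.4] [0.03 0.08 0.01]
3 [-7.7 31.4 -2.4] [0.03 0.08 0.01]
4 [-7.7 31.4 -2.4] [0.03 0.08 0.01]
5 [-7.7 31.4 -2.5] [0.03 0.08 0.01]
6 [-7.7 31.4 -2.5] [0.03 0.08 0.01]
7 [-7.7 31.4 -2.5] [0.03 0.08 0.01]
8 [-7.6 31.4 -2.5] [0.03 0.08 0.01]
9 [-7.6 31.4 -2.6] [0.03 0.08 0.01]
```

Call:
send_rows --targets '[{"dx":-7.5,"dy":31,"dz":-3,"rx":0,"ry":0.1,"rz":0,"grip":48},{"dx":-7.5,"dy":31,"dz":-3,"rx":0,"ry":0.1,"rz":0,"grip":48},{"dx":-7.5,"dy":31,"dz":-3,"rx":0,"ry":0.1,"rz":0,"grip":48},{"dx":-7.5,"dy":31,"dz":-3,"rx":0,"ry":0.1,"rz":0,"grip":48},{"dx":-7.5,"dy":31,"dz":-3,"rx":0,"ry":0.1,"rz":0,"grip":48}]'

```text
t: 21.72
position: [0.5306, 0.1016, 0.2025]
eef_rot: [-3.13, -0.202, -0.023]
ft_force: [0.1, 0.4, -0.5]
finger_gap: 0.65
```

Call:
send_rows --targets '[{"dx":-7.5,"dy":31,"dz":-3,"rx":0,"ry":0.1,"rz":0,"grip":48},{"dx":-7.5,"dy":31,"dz":-3,"rx":0,"ry":0.1,"rz":0,"grip":48},{"dx":-7,"dy":28,"dz":-3,"rx":0,"ry":0.1,"rz":0,"grip":48},{"dx":-4,"dy":18,"dz":0,"rx":0,"ry":0,"rz":0,"grip":48},{"dx":0,"dy":0,"dz":0,"rx":0,"ry":0,"rz":0,"grip":48}]'

```text
t: 22.13
position: [0.5148, -0.0244, 0.2159]
eef_rot: [-3.128, -0.179, -0.039]
ft_force: [-0.9, 0.2, -0.2]
finger_gap: 0.648
```

```bash
python3 - <<'E'
from ring import *
st();rib(snap("scene"));rib(snap("side"));plan(((.503,-.0658,.155),Rot(6.5)),vmax=14)
E
```

```text
t 22.13 p [ 0.5148 -0.0244  0.2159] z [ 0.0242  0.0097 -0.9997] yaw 6.56 F [-0.9  0.2 -0.2] gap 55.3
rib pred px [290.9351 246.3469]
[(np.int32(60), array([290.6, 251.7]))]
rib pred px [349.6991 247.0194]
[(np.int32(116), array([349.3, 251.1]))]
to [ 0.503  -0.0658  0.155 ] n 6 dist 76.8 rot [-0.49 -1.45  0.33]
0 [-3.3  7.4  9.9] [-0.08 -0.24  0.05]
1 [-3.2  7.4 10. ] [-0.08 -0.24  0.05]
2 [-3.2  7.4 10. ] [-0.08 -0.24  0.05]
3 [-3.1  7.3 10. ] [-0.08 -0.24  0.05]
4 [-3.1  7.3 10. ] [-0.08 -0.24  0.05]
5 [-3.   7.3 10.1] [-0.08 -0.24  0.05]
```

Board still home. I centre above the stack at height.

Call:
send_rows --targets '[{"dx":-5,"dy":14,"dz":8,"rx":-0.2,"ry":-0.5,"rz":0.1,"grip":48},{"dx":-4,"dy":14,"dz":10,"rx":-0.2,"ry":-0.5,"rz":0.1,"grip":48},{"dx":-4,"dy":13,"dz":10,"rx":-0.1,"ry":-0.4,"rz":0.1,"grip":48},{"dx":0,"dy":0,"dz":10,"rx":0,"ry":0,"rz":0,"grip":48},{"dx":0,"dy":0,"dz":0,"rx":0,"ry":0,"rz":0,"grip":48}]'

```text
t: 22.65
position: [0.5108, -0.0527, 0.1761]
eef_rot: [-3.13, -0.201, -0.003]
ft_force: [0.4, 0.4, -1.6]
finger_gap: 0.652
```

```bash
python3 - <<'E'
from ring import *
st();plan(((.503,-.0660,.14),Rot(6.5)),vmax=14)
E
```

```text
t 22.65 p [ 0.5108 -0.0527  0.1761] z [ 0.0016  0.0054 -1.    ] yaw 7.34 F [ 0.4  0.4 -1.6] gap 55.7
to [ 0.503 -0.066  0.14 ] n 3 dist 39.2 rot [-0.3  -0.13  0.84]
0 [-3.2  4.1 12. ] [-0.1  -0.04  0.28]
1 [-3.2  4.1 12. ] [-0.1  -0.04  0.28]
2 [-3.1  4.1 12. ] [-0.1  -0.04  0.28]
```

Call:
send_rows --targets '[{"dx":-5,"dy":7,"dz":3,"rx":-0.2,"ry":-0.1,"rz":0.4,"grip":48},{"dx":-4.5,"dy":6,"dz":3,"rx":-0.1,"ry":0,"rz":0.4,"grip":48},{"dx":0,"dy":0,"dz":8,"rx":0,"ry":0,"rz":0,"grip":48},{"dx":0,"dy":0,"dz":8,"rx":0,"ry":0,"rz":0,"grip":48},{"dx":0,"dy":0,"dz":0,"rx":0,"ry":0,"rz":0,"grip":48}]'

```text
t: 23.07
position: [0.5037, -0.0625, 0.1523]
eef_rot: [-3.135, -0.189, -0.002]
ft_force: [0.0, -0.7, -0.3]
finger_gap: 0.65
```

```bash
python3 - <<'E'
from ring import *
st();plan(((.5035,-.0660,.105),Rot(6.5)),vmax=10)
E
```

```text
t 23.07 p [ 0.5037 -0.0625  0.1523] z [ 0.0011  0.0014 -1.    ] yaw 6.91 F [ 0.  -0.7 -0.3] gap 55.5
to [ 0.5035 -0.066   0.105 ] n 5 dist 47.4 rot [-0.07 -0.07  0.41]
0 [-0.1  0.7  9.5] [-0.01 -0.01  0.08]
1 [-0.1  0.7  9.5] [-0.01 -0.01  0.08]
2 [-0.1  0.7  9.5] [-0.01 -0.01  0.08]
3 [-0.1  0.7  9.5] [-0.01 -0.01  0.08]
4 [-0.1  0.7  9.5] [-0.01 -0.01  0.08]
```

Call:
send_rows --targets '[{"dx":0,"dy":3,"dz":8,"rx":0,"ry":0,"rz":0.4,"grip":48},{"dx":0,"dy":0.5,"dz":8,"rx":0,"ry":0,"rz":0,"grip":48},{"dx":0,"dy":0,"dz":8,"rx":0,"ry":0,"rz":0,"grip":48},{"dx":0,"dy":0,"dz":8,"rx":0,"ry":0,"rz":0,"grip":48},{"dx":0,"dy":0,"dz":0,"rx":0,"ry":0,"rz":0,"grip":48}]'

```text
t: 23.48
position: [0.5046, -0.0654, 0.1167]
eef_rot: [-3.135, -0.179, -0.002]
ft_force: [-0.1, 1.1, -1.2]
finger_gap: 0.646
```

```bash
python3 - <<'E'
from ring import *
st();plan(((.5035,-.0660,.101),Rot(6.5)),vmax=10)
E
```

```text
t 23.48 p [ 0.5046 -0.0654  0.1167] z [ 0.0011  0.0018 -1.    ] yaw 6.53 F [-0.1  1.1 -1.2] gap 55.2
to [ 0.5035 -0.066   0.101 ] n 2 dist 15.7 rot [-0.1  -0.07  0.03]
0 [-0.6  0.2  7.8] [-0.05 -0.04  0.01]
1 [-0.6  0.2  7.8] [-0.05 -0.04  0.01]
```

Call:
send_rows --targets '[{"dx":-0.6,"dy":0.4,"dz":5,"rx":0,"ry":0,"rz":0,"grip":48},{"dx":-0.5,"dy":0.2,"dz":5,"rx":0,"ry":0,"rz":0,"grip":48},{"dx":0,"dy":0,"dz":4,"rx":0,"ry":0,"rz":0,"grip":48},{"dx":0,"dy":0,"dz":0,"rx":0,"ry":0,"rz":0,"grip":48}]'

```text
t: 23.82
position: [0.5034, -0.0664, 0.1007]
eef_rot: [-3.135, -0.178, -0.001]
ft_force: [0.0, 0.6, -2.0]
finger_gap: 0.652
```

```bash
python3 - <<'E'
from ring import *
st();plan(((.5035,-.0660,.099),Rot(6.5)),vmax=10)
E
```

```text
t 23.82 p [ 0.5034 -0.0664  0.1007] z [ 0.0005  0.0014 -1.    ] yaw 6.5 F [ 0.   0.6 -2. ] gap 55.7
to [ 0.5035 -0.066   0.099 ] n 1 dist 1.8 rot [-0.08 -0.04  0.  ]
0 [ 0.1 -0.4  1.7] [-0.08 -0.04  0.  ]
```

Call:
send_rows --targets '[{"dx":0,"dy":-0.3,"dz":1.3,"rx":0,"ry":0,"rz":0,"grip":48},{"dx":0,"dy":0,"dz":0.5,"rx":0,"ry":0,"rz":0,"grip":48},{"dx":0,"dy":0,"dz":0,"rx":0,"ry":0,"rz":0,"grip":85},{"dx":0,"dy":0,"dz":0,"rx":0,"ry":0,"rz":0,"grip":85},{"dx":0,"dy":0,"dz":0,"rx":0,"ry":0,"rz":0,"grip":85}]'

```text
t: 24.23
position: [0.5045, -0.0663, 0.0996]
eef_rot: [-3.135, -0.178, -0.004]
ft_force: [-0.1, -0.4, -0.7]
finger_gap: 0.994
```

Call:
send_rows --targets '[{"dx":0,"dy":0,"dz":0,"rx":0,"ry":0,"rz":0,"grip":85},{"dx":0,"dy":0,"dz":-10,"rx":0,"ry":0,"rz":0,"grip":85},{"dx":0,"dy":0,"dz":-25,"rx":0,"ry":0,"rz":0,"grip":85},{"dx":0,"dy":0,"dz":-35,"rx":0,"ry":0,"rz":0,"grip":85},{"dx":0,"dy":-10,"dz":-35,"rx":0,"ry":0,"rz":0,"grip":85}]'

```text
t: 24.65
position: [0.498, -0.0581, 0.2041]
eef_rot: [3.136, 0.17, -0.018]
ft_force: [1.6, 1.4, -0.3]
finger_gap: 0.993
```

Call:
send_rows --targets '[{"dx":0,"dy":-40,"dz":-20,"rx":0,"ry":0,"rz":0,"grip":85},{"dx":0,"dy":-40,"dz":-10,"rx":0,"ry":0,"rz":0,"grip":85},{"dx":0,"dy":-40,"dz":0,"rx":0,"ry":0,"rz":0,"grip":85},{"dx":0,"dy":0,"dz":0,"rx":0,"ry":0,"rz":0,"grip":85}]'

```text
t: 24.98
position: [0.4913, 0.0616, 0.2452]
eef_rot: [-3.133, -0.156, -0.01]
ft_force: [-0.5, 1.5, -0.5]
finger_gap: 0.993
```

```bash
cat >> ring.py <<'E'
def stack(d,z,X=.5031,Y=-.0658,save=None):
    "grey blob of the top rim: circle fit on the plane z"
    u,v=proj(d,[[X,Y,z]])[0];print("pred px",u.round(1),v.round(1));k=60;x0,y0=int(u)-k,max(int(v)-k,0)
    w=d["image"][y0:y0+2*k,x0:x0+2*k]
    if save:cv2.imwrite(f"pics/{save}.png",cv2.resize(w[:,:,::-1],None,fx=4,fy=4,interpolation=cv2.INTER_CUBIC))
    return w
E
python3 - <<'E'
from ring import *
st();d=snap("wrist","w14");stack(d,.124,save="st2");s=snap("scene","s4");rib(s)
crop("s4","a",270,210,340,290,5);crop("side","b",0,0,1,1,1) if 0 else None
e=snap("side","d4");crop("d4","b",315,190,385,270,5)
a=cv2.imread("pics/a.png");b=cv2.imread("pics/b.png");c=cv2.resize(cv2.imread("pics/st2.png"),(400,400))
h=400;c=c if c.shape[0]==400 else cv2.resize(c,(400,400));o=np.hstack([cv2.resize(a,(270,400)),cv2.resize(b,(270,400)),cv2.resize(c,(260,400))]);cv2.imwrite("pics/st2all.png",o)
print("tops",proj(s,[[.5031,-.0658,z] for z in(.04,.098,.124)]).round(1).tolist(),proj(e,[[.5031,-.0658,z] for z in(.04,.098,.124)]).round(1).tolist())
plan(((.56,.345,.18),Rot(6.5)),vmax=36)
E
```

```text
t 24.98 p [0.4913 0.0616 0.2452] z [ 0.0061  0.0048 -1.    ] yaw 5.71 F [-0.5  1.5 -0.5] gap 84.8
pred px 319.3 389.1
rib pred px [290.9351 246.3469]
[(np.int32(55), array([290.7, 251.7]))]
tops [[304.4, 264.8], [304.4, 250.6], [304.3, 244.1]] [[352.4, 247.9], [352.7, 231.3], [352.9, 223.7]]
to [0.56  0.345 0.18 ] n 9 dist 307.8 rot [ 0.07 -0.33 -1.44]
0 [ 10.4 -31.8   7.2] [ 0.01 -0.04 -0.16]
1 [ 10.5 -31.7   7.2] [ 0.01 -0.04 -0.16]
2 [ 10.6 -31.7   7.2] [ 0.01 -0.04 -0.16]
3 [ 10.7 -31.7   7.2] [ 0.01 -0.04 -0.16]
4 [ 10.8 -31.6   7.2] [ 0.01 -0.04 -0.16]
5 [ 10.9 -31.6   7.2] [ 0.01 -0.04 -0.16]
6 [ 11.  -31.6   7.2] [ 0.01 -0.04 -0.16]
7 [ 11.1 -31.5   7.2] [ 0.01 -0.04 -0.16]
8 [ 11.2 -31.5   7.2] [ 0.01 -0.04 -0.16]
```

View pics/st2all.png

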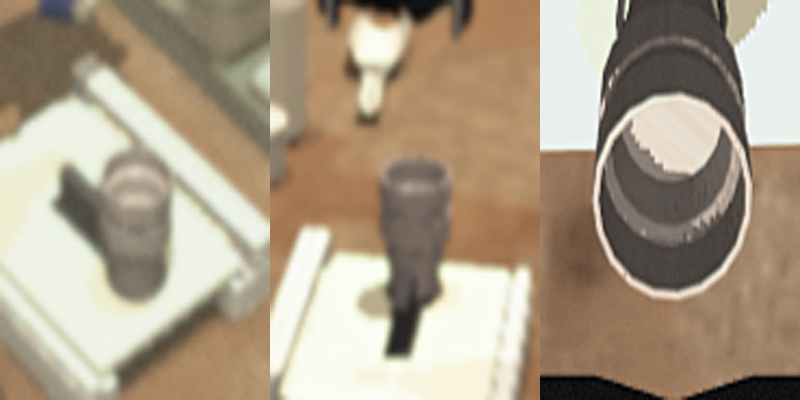

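Two cups nested upright in the ring. Now for cup B.

Call:
send_rows --targets '[{"dx":10,"dy":-32,"dz":0,"rx":0,"ry":0,"rz":-0.2,"grip":85},{"dx":11,"dy":-32,"dz":0,"rx":0,"ry":0,"rz":-0.2,"grip":85},{"dx":11,"dy":-32,"dz":0,"rx":0,"ry":0,"rz":-0.2,"grip":85},{"dx":11,"dy":-32,"dz":5,"rx":0,"ry":0,"rz":-0.2,"grip":85},{"dx":11,"dy":-32,"dz":10,"rx":0,"ry":0,"rz":-0.2,"grip":85}]'

```text
t: 25.55
position: [0.535, 0.2004, 0.2321]
eef_rot: [3.139, 0.113, 0.011]
ft_force: [0.5, -0.8, 0.6]
finger_gap: 0.998
```

Call:
send_rows --targets '[{"dx":11,"dy":-32,"dz":10,"rx":0,"ry":0,"rz":-0.2,"grip":85},{"dx":11,"dy":-32,"dz":15,"rx":0,"ry":0,"rz":-0.2,"grip":75},{"dx":10,"dy":-25,"dz":20,"rx":0,"ry":0,"rz":-0.2,"grip":75},{"dx":5,"dy":-15,"dz":10,"rx":0,"ry":0,"rz":0,"grip":75},{"dx":0,"dy":0,"dz":0,"rx":0,"ry":0,"rz":0,"grip":75}]'

```text
t: 25.97
position: [0.5699, 0.3083, 0.1711]
eef_rot: [3.135, 0.119, 0.007]
ft_force: [-1.6, 0.6, -0.1]
finger_gap: 0.878
```

```bash
python3 - <<'E'
from cups import *
st();d=snap("wrist","w15");rim(d,.5592,.365);rim(d,.5592,.365,thr=55);plan(((.5592,.365,.1),Rot(6.5)),vmax=15)
E
```

```text
t 25.97 p [0.5699 0.3083 0.1711] z [ 0.0049 -0.0046 -1.    ] yaw 4.34 F [-1.6  0.6 -0.1] gap 75.0
rim [0.5601 0.3643 0.0287] rms mm 0.1 area 6819.0
rim [0.5602 0.3643 0.0286] rms mm 0.13 area 6754.5
to [0.5592 0.365  0.1   ] n 7 dist 93.7 rot [ 0.36 -0.26 -2.28]
0 [-1.  -8.6 10.2] [ 0.05 -0.04 -0.33]
1 [-0.9 -8.6 10.2] [ 0.05 -0.04 -0.33]
2 [-0.9 -8.6 10.2] [ 0.05 -0.04 -0.33]
3 [-0.8 -8.6 10.2] [ 0.05 -0.04 -0.33]
4 [-0.7 -8.6 10.2] [ 0.05 -0.04 -0.33]
5 [-0.7 -8.6 10.3] [ 0.05 -0.04 -0.33]
6 [-0.6 -8.6 10.3] [ 0.05 -0.04 -0.33]
```

Call:
send_rows --targets '[{"dx":-2,"dy":-14,"dz":12,"rx":0,"ry":0,"rz":-0.6,"grip":75},{"dx":-2,"dy":-14,"dz":14,"rx":0.1,"ry":-0.1,"rz":-0.6,"grip":75},{"dx":-1,"dy":-14,"dz":14,"rx":0.1,"ry":-0.1,"rz":-0.6,"grip":75},{"dx":-1,"dy":-14,"dz":14,"rx":0.1,"ry":0,"rz":-0.5,"grip":75},{"dx":0,"dy":-2,"dz":14,"rx":0,"ry":0,"rz":0,"grip":75}]'

```text
t: 26.43
position: [0.5634, 0.3591, 0.1035]
eef_rot: [-3.136, -0.164, -0.012]
ft_force: [-0.3, 0.8, 0.4]
finger_gap: 0.878
```

Call:
send_rows --targets '[{"dx":0,"dy":0,"dz":0,"rx":0,"ry":0,"rz":0,"grip":75},{"dx":0,"dy":0,"dz":0,"rx":0,"ry":0,"rz":0,"grip":75}]'

```text
t: 26.6
position: [0.56, 0.3598, 0.0983]
eef_rot: [3.135, 0.168, 0.002]
ft_force: [0.1, 0.2, -0.5]
finger_gap: 0.879
```

```bash
python3 - <<'E'
from cups import *
st();plan(((.56,.3645,.032),Rot(6.5)),vmax=10)
E
```

```text
t 26.6 p [0.56   0.3598 0.0983] z [ 0.0013 -0.0025 -1.    ] yaw 6.12 F [ 0.1  0.2 -0.5] gap 75.0
to [0.56   0.3645 0.032 ] n 7 dist 66.5 rot [ 0.15 -0.06 -0.38]
0 [ 0.1 -0.7  9.5] [ 0.02 -0.01 -0.05]
1 [ 0.1 -0.7  9.5] [ 0.02 -0.01 -0.05]
2 [ 0.1 -0.7  9.5] [ 0.02 -0.01 -0.05]
3 [ 0.1 -0.7  9.5] [ 0.02 -0.01 -0.05]
4 [ 0.1 -0.7  9.5] [ 0.02 -0.01 -0.05]
5 [ 0.1 -0.7  9.5] [ 0.02 -0.01 -0.05]
6 [ 0.1 -0.7  9.5] [ 0.02 -0.01 -0.05]
```

Call:
send_rows --targets '[{"dx":0,"dy":-4,"dz":9,"rx":0.1,"ry":0,"rz":-0.3,"grip":75},{"dx":0,"dy":0,"dz":9,"rx":0,"ry":0,"rz":0,"grip":75},{"dx":0,"dy":0,"dz":9,"rx":0,"ry":0,"rz":0,"grip":75},{"dx":0,"dy":0,"dz":9,"rx":0,"ry":0,"rz":0,"grip":75},{"dx":0,"dy":0,"dz":0,"rx":0,"ry":0,"rz":0,"grip":75}]'

```text
t: 27.02
position: [0.5606, 0.3624, 0.06]
eef_rot: [3.136, 0.174, 0.005]
ft_force: [-0.6, -0.4, 0.1]
finger_gap: 0.878
```

```bash
python3 - <<'E'
from cups import *
st();plan(((.56,.3645,.032),Rot(6.5)),vmax=10)
E
```

```text
t 27.02 p [0.5606 0.3624 0.06  ] z [ 0.003  -0.0006 -1.    ] yaw 6.33 F [-0.6 -0.4  0.1] gap 75.0
to [0.56   0.3645 0.032 ] n 3 dist 28.1 rot [ 0.05 -0.17 -0.17]
0 [-0.1 -0.7  9.3] [ 0.02 -0.06 -0.06]
1 [-0.1 -0.7  9.3] [ 0.02 -0.06 -0.06]
2 [-0.1 -0.7  9.3] [ 0.02 -0.06 -0.06]
```

Call:
send_rows --targets '[{"dx":0,"dy":-0.7,"dz":9,"rx":0,"ry":-0.1,"rz":-0.1,"grip":75},{"dx":0,"dy":-0.7,"dz":9,"rx":0,"ry":0,"rz":0,"grip":75},{"dx":0,"dy":-0.5,"dz":8,"rx":0,"ry":0,"rz":0,"grip":75},{"dx":0,"dy":0,"dz":0,"rx":0,"ry":0,"rz":0,"grip":75}]'

```text
t: 27.35
position: [0.561, 0.3635, 0.0315]
eef_rot: [3.136, 0.174, 0.002]
ft_force: [-0.6, -0.3, 0.4]
finger_gap: 0.879
```

```bash
python3 - <<'E'
from cups import *
st();plan(((.56,.3645,.032),Rot(6.5)),vmax=10)
E
```

```text
t 27.35 p [0.561  0.3635 0.0315] z [ 0.0016 -0.0008 -1.    ] yaw 6.36 F [-0.6 -0.3  0.4] gap 75.1
to [0.56   0.3645 0.032 ] n 1 dist 1.5 rot [ 0.06 -0.09 -0.14]
0 [-0.9 -1.1 -0.5] [ 0.06 -0.09 -0.14]
```

Call:
send_rows --targets '[{"dx":-0.9,"dy":-1,"dz":-1,"rx":0,"ry":0,"rz":0,"grip":48},{"dx":0,"dy":0,"dz":0,"rx":0,"ry":0,"rz":0,"grip":48},{"dx":0,"dy":0,"dz":0,"rx":0,"ry":0,"rz":0,"grip":48},{"dx":0,"dy":0,"dz":0,"rx":0,"ry":0,"rz":0,"grip":48},{"dx":0,"dy":0,"dz":0,"rx":0,"ry":0,"rz":0,"grip":48}]'

```text
t: 27.77
position: [0.5604, 0.3648, 0.0334]
eef_rot: [3.136, 0.174, 0.003]
ft_force: [0.9, -0.2, -0.3]
finger_gap: 0.667
```

Call:
send_rows --targets '[{"dx":0,"dy":0,"dz":-12,"rx":0,"ry":0,"rz":0,"grip":48},{"dx":0,"dy":0,"dz":-25,"rx":0,"ry":0,"rz":0,"grip":48},{"dx":0,"dy":0,"dz":-35,"rx":0,"ry":0,"rz":0,"grip":48},{"dx":0,"dy":0,"dz":-40,"rx":0,"ry":0,"rz":0,"grip":48},{"dx":0,"dy":10,"dz":-40,"rx":0,"ry":0,"rz":0,"grip":48}]'

```text
t: 28.18
position: [0.554, 0.3552, 0.1825]
eef_rot: [3.127, 0.178, -0.025]
ft_force: [0.0, 0.8, -1.4]
finger_gap: 0.667
```

```bash
python3 - <<'E'
from cups import *
st();plan(((.503,-.064,.23),Rot(6.5)),vmax=36)
E
```

```text
t 28.18 p [0.554  0.3552 0.1825] z [-0.0152 -0.0105 -0.9998] yaw 6.51 F [ 0.   0.8 -1.4] gap 57.0
to [ 0.503 -0.064  0.23 ] n 12 dist 424.9 rot [0.5  0.94 0.01]
0 [-8.2 34.3 -3.5] [0.04 0.08 0.  ]
1 [-8.2 34.3 -3.6] [0.04 0.08 0.  ]
2 [-8.2 34.3 -3.6] [0.04 0.08 0.  ]
3 [-8.2 34.2 -3.6] [0.04 0.08 0.  ]
4 [-8.2 34.2 -3.7] [0.04 0.08 0.  ]
5 [-8.2 34.2 -3.7] [0.04 0.08 0.  ]
6 [-8.2 34.2 -3.7] [0.04 0.08 0.  ]
7 [-8.2 34.2 -3.8] [0.04 0.08 0.  ]
8 [-8.2 34.2 -3.8] [0.04 0.08 0.  ]
9 [-8.2 34.2 -3.8] [0.04 0.08 0.  ]
10 [-8.2 34.2 -3.9] [0.04 0.08 0.  ]
11 [-8.2 34.2 -3.9] [0.04 0.08 0.  ]
```

Call:
send_rows --targets '[{"dx":0,"dy":0,"dz":0,"rx":0,"ry":0,"rz":0,"grip":45},{"dx":0,"dy":0,"dz":0,"rx":0,"ry":0,"rz":0,"grip":45},{"dx":0,"dy":0,"dz":0,"rx":0,"ry":0,"rz":0,"grip":45}]'

```text
t: 28.43
position: [0.5611, 0.3536, 0.1966]
eef_rot: [3.136, 0.172, 0.004]
ft_force: [-0.0, 0.1, -0.3]
finger_gap: 0.663
```

```bash
cat > held.py <<'E'
from h import *
def held(d):
    "rim of the held cup in the wrist picture, in the tool frame: bright low-saturation lower rim"
    p,r,s=pose();g=cv2.cvtColor(d["image"],cv2.COLOR_RGB2GRAY)
    w=g[260:445,232:410];b=(w>200).astype(np.uint8);ys,xs=np.nonzero(b);print("bright",b.sum(),"bottom",ys.max()+260 if b.sum() else None,"x-range",xs.min()+232,xs.max()+232)
E
python3 - <<'E'
from held import *
st();d=snap("wrist","w16");held(d);a=np.load("w10.npy",allow_pickle=True).item();held(a)
plan(((.503,-.064,.23),Rot(6.5)),vmax=36)
o=np.abs(d["image"].astype(int)-a["image"])[300:440,225:415].mean();print("diff",o)
E
```

```text
t 28.43 p [0.5611 0.3536 0.1966] z [ 0.0026 -0.0004 -1.    ] yaw 6.28 F [-0.   0.1 -0.3] gap 56.6
bright 3655 bottom 423 x-range 241 393
bright 9317 bottom 444 x-range 232 409
to [ 0.503 -0.064  0.23 ] n 12 dist 423.1 rot [ 0.05 -0.07 -0.2 ]
0 [-8.6 34.1 -2.8] [ 0.   -0.01 -0.02]
1 [-8.6 34.1 -2.8] [ 0.   -0.01 -0.02]
2 [-8.6 34.1 -2.8] [ 0.   -0.01 -0.02]
3 [-8.6 34.1 -2.8] [ 0.   -0.01 -0.02]
4 [-8.6 34.1 -2.8] [ 0.   -0.01 -0.02]
5 [-8.6 34.1 -2.8] [ 0.   -0.01 -0.02]
6 [-8.6 34.1 -2.8] [ 0.   -0.01 -0.02]
7 [-8.7 34.1 -2.8] [ 0.   -0.01 -0.02]
8 [-8.7 34.1 -2.8] [ 0.   -0.01 -0.02]
9 [-8.7 34.1 -2.8] [ 0.   -0.01 -0.02]
10 [-8.7 34.1 -2.8] [ 0.   -0.01 -0.02]
11 [-8.7 34.1 -2.9] [ 0.   -0.01 -0.02]
diff 50.56580200501253
```

```bash
python3 - <<'E'
from held import *
for n in("w10","w16"):
    im=cv2.imread(f"pics/{n}.png");h=cv2.cvtColor(im,cv2.COLOR_BGR2HSV);m=(h[...,1]<70)&(h[...,2]>70)
    print(n)
    for v in range(280,440,12):
        x=np.flatnonzero(m[v,200:440])+200;print(v,len(x),x.min() if len(x) else 0,x.max() if len(x) else 0,end=" | ")
    c=np.flatnonzero(m[250:450,320])+250;print("\ncol320",c.min(),c.max())
E
```

```text
w10
280 109 267 375 | 292 131 255 385 | 304 172 226 414 | 316 190 220 436 | 328 195 215 426 | 340 204 209 432 | 352 207 203 438 | 364 186 212 428 | 376 167 237 403 | 388 156 242 397 | 400 140 251 390 | 412 115 264 378 | 424 71 286 356 | 436 0 0 0 | 
col320 250 430
w16
280 152 263 439 | 292 154 256 439 | 304 172 225 416 | 316 184 219 422 | 328 192 213 428 | 340 199 207 433 | 352 200 201 439 | 364 183 210 431 | 376 160 241 400 | 388 146 248 393 | 400 128 258 408 | 412 100 274 411 | 424 57 279 409 | 436 47 278 405 | 
col320 250 448
```

The held cup appears as in the first grasp, just slightly lower in the jaws (3–5 mm). I'll carry it on and watch the force at contact.

Call:
send_rows --targets '[{"dx":-8.5,"dy":30,"dz":-4,"rx":0,"ry":0,"rz":0,"grip":45},{"dx":-8.5,"dy":34,"dz":-4,"rx":0,"ry":0,"rz":0,"grip":45},{"dx":-8.5,"dy":34,"dz":-4,"rx":0,"ry":0,"rz":0,"grip":45},{"dx":-8.5,"dy":34,"dz":-4,"rx":0,"ry":0,"rz":0,"grip":45},{"dx":-8.5,"dy":34,"dz":-4,"rx":0,"ry":0,"rz":0,"grip":45}]'

```text
t: 28.9
position: [0.5311, 0.1908, 0.2071]
eef_rot: [3.131, 0.206, -0.016]
ft_force: [0.2, 0.5, -0.6]
finger_gap: 0.668
```

Call:
send_rows --targets '[{"dx":-8.5,"dy":34,"dz":-4,"rx":0,"ry":0,"rz":0,"grip":45},{"dx":-8.5,"dy":34,"dz":-4,"rx":0,"ry":0,"rz":0,"grip":45},{"dx":-8.5,"dy":34,"dz":-4,"rx":0,"ry":0,"rz":0,"grip":45},{"dx":-8.5,"dy":30,"dz":-4,"rx":0,"ry":0,"rz":0,"grip":45},{"dx":-5,"dy":20,"dz":0,"rx":0,"ry":0,"rz":0,"grip":45}]'

```text
t: 29.32
position: [0.5049, 0.0251, 0.219]
eef_rot: [3.127, 0.203, -0.036]
ft_force: [0.8, 0.2, -0.5]
finger_gap: 0.663
```

Call:
send_rows --targets '[{"dx":0,"dy":0,"dz":0,"rx":0,"ry":0,"rz":0,"grip":45},{"dx":0,"dy":0,"dz":0,"rx":0,"ry":0,"rz":0,"grip":45}]'

```text
t: 29.48
position: [0.5019, 0.0189, 0.2176]
eef_rot: [3.127, 0.187, -0.042]
ft_force: [-0.2, 1.5, -0.7]
finger_gap: 0.663
```

```bash
python3 - <<'E'
from ring import *
st();rib(snap("scene","s5"));rib(snap("side"));plan(((.5035,-.066,.19),Rot(6.5)),vmax=14)
E
```

```text
t 29.48 p [0.5019 0.0189 0.2176] z [-0.0263 -0.0104 -0.9996] yaw 6.83 F [-0.2  1.5 -0.7] gap 56.6
rib pred px [290.9351 246.3469]
[(np.int32(60), array([290.4, 251.5]))]
rib pred px [349.6991 247.0194]
[(np.int32(107), array([349.4, 252. ]))]
to [ 0.5035 -0.066   0.19  ] n 7 dist 90.2 rot [0.46 1.57 0.47]
0 [-1.2 12.2  4.1] [0.07 0.22 0.07]
1 [-1.2 12.2  4.1] [0.07 0.22 0.07]
2 [-1.2 12.2  4. ] [0.07 0.22 0.07]
3 [-1.2 12.2  4. ] [0.07 0.22 0.07]
4 [-1.2 12.2  4. ] [0.07 0.22 0.07]
5 [-1.2 12.2  4. ] [0.07 0.22 0.07]
6 [-1.2 12.2  4. ] [0.07 0.22 0.07]
```

Call:
send_rows --targets '[{"dx":-1,"dy":17,"dz":2,"rx":0.1,"ry":0.4,"rz":0.1,"grip":45},{"dx":-1,"dy":17,"dz":2,"rx":0.1,"ry":0.4,"rz":0.1,"grip":45},{"dx":-1,"dy":17,"dz":2,"rx":0.1,"ry":0.4,"rz":0.1,"grip":45},{"dx":-1,"dy":17,"dz":2,"rx":0.1,"ry":0.3,"rz":0.1,"grip":45},{"dx":0,"dy":16,"dz":2,"rx":0,"ry":0,"rz":0,"grip":45}]'

```text
t: 30.0
position: [0.511, -0.0517, 0.2046]
eef_rot: [-3.133, -0.219, 0.007]
ft_force: [0.6, -0.0, 0.1]
finger_gap: 0.665
```

Call:
send_rows --targets '[{"dx":0,"dy":0,"dz":0,"rx":0,"ry":0,"rz":0,"grip":45},{"dx":0,"dy":0,"dz":0,"rx":0,"ry":0,"rz":0,"grip":45}]'

```text
t: 30.17
position: [0.5112, -0.0517, 0.2035]
eef_rot: [3.133, 0.219, -0.01]
ft_force: [-0.3, 0.8, 0.2]
finger_gap: 0.664
```

```bash
python3 - <<'E'
from ring import *
st();plan(((.5035,-.066,.17),Rot(6.5)),vmax=14)
E
```

```text
t 30.17 p [ 0.5112 -0.0517  0.2035] z [-0.0061 -0.0016 -1.    ] yaw 7.99 F [-0.3  0.8  0.2] gap 56.7
to [ 0.5035 -0.066   0.17  ] n 3 dist 37.2 rot [0.04 0.36 1.49]
0 [-3.1  4.3 11.2] [0.01 0.12 0.5 ]
1 [-3.1  4.4 11.2] [0.01 0.12 0.5 ]
2 [-3.1  4.4 11.2] [0.01 0.12 0.5 ]
```

Call:
send_rows --targets '[{"dx":-5,"dy":7,"dz":3,"rx":0,"ry":0.2,"rz":0.8,"grip":45},{"dx":-4.5,"dy":7,"dz":3,"rx":0,"ry":0.1,"rz":0.7,"grip":45},{"dx":0,"dy":1,"dz":9,"rx":0,"ry":0,"rz":0,"grip":45},{"dx":0,"dy":1,"dz":9,"rx":0,"ry":0,"rz":0,"grip":45},{"dx":0,"dy":0,"dz":0,"rx":0,"ry":0,"rz":0,"grip":45}]'

```text
t: 30.58
position: [0.5037, -0.0643, 0.1764]
eef_rot: [-3.135, -0.188, 0.003]
ft_force: [0.1, 0.1, -0.2]
finger_gap: 0.661
```

```bash
python3 - <<'E'
from ring import *
st();plan(((.5035,-.066,.132),Rot(6.5)),vmax=10)
E
```

```text
t 30.58 p [ 0.5037 -0.0643  0.1764] z [-0.002   0.0004 -1.    ] yaw 6.87 F [ 0.1  0.1 -0.2] gap 56.5
to [ 0.5035 -0.066   0.132 ] n 5 dist 44.4 rot [-0.04  0.11  0.37]
0 [-0.1  0.3  8.9] [-0.01  0.02  0.07]
1 [-0.1  0.3  8.9] [-0.01  0.02  0.07]
2 [-0.1  0.3  8.9] [-0.01  0.02  0.07]
3 [-0.1  0.3  8.9] [-0.01  0.02  0.07]
4 [-0.1  0.3  8.9] [-0.01  0.02  0.07]
```

Call:
send_rows --targets '[{"dx":0,"dy":1.2,"dz":7,"rx":0,"ry":0.1,"rz":0.3,"grip":45},{"dx":0,"dy":0.4,"dz":7,"rx":0,"ry":0,"rz":0,"grip":45},{"dx":0,"dy":0,"dz":7,"rx":0,"ry":0,"rz":0,"grip":45},{"dx":0,"dy":0,"dz":7,"rx":0,"ry":0,"rz":0,"grip":45},{"dx":0,"dy":0,"dz":0,"rx":0,"ry":0,"rz":0,"grip":45}]'

```text
t: 31.0
position: [0.5034, -0.0647, 0.1443]
eef_rot: [-3.135, -0.181, 0.003]
ft_force: [-0.9, -0.5, -1.5]
finger_gap: 0.666
```

```bash
python3 - <<'E'
from ring import *
st();plan(((.5035,-.066,.132),Rot(6.5)),vmax=10)
E
```

```text
t 31.0 p [ 0.5034 -0.0647  0.1443] z [-0.002   0.0009 -1.    ] yaw 6.62 F [-0.9 -0.5 -1.5] gap 56.9
to [ 0.5035 -0.066   0.132 ] n 2 dist 12.4 rot [-0.07  0.11  0.12]
0 [-0.   0.6  6.2] [-0.03  0.05  0.06]
1 [-0.   0.6  6.2] [-0.03  0.05  0.06]
```

Call:
send_rows --targets '[{"dx":0,"dy":0.8,"dz":4,"rx":0,"ry":0.1,"rz":0,"grip":45},{"dx":0,"dy":0.4,"dz":4,"rx":0,"ry":0,"rz":0,"grip":45},{"dx":0,"dy":0,"dz":4,"rx":0,"ry":0,"rz":0,"grip":45},{"dx":0,"dy":0,"dz":0,"rx":0,"ry":0,"rz":0,"grip":45}]'

```text
t: 31.33
position: [0.5038, -0.0661, 0.1309]
eef_rot: [-3.136, -0.181, 0.0]
ft_force: [-0.5, 0.1, -0.9]
finger_gap: 0.667
```

```bash
python3 - <<'E'
from ring import *
st();plan(((.5035,-.066,.1255),Rot(6.5)),vmax=10)
E
```

```text
t 31.33 p [ 0.5038 -0.0661  0.1309] z [-0.0001  0.0008 -1.    ] yaw 6.62 F [-0.5  0.1 -0.9] gap 57.0
to [ 0.5035 -0.066   0.1255] n 1 dist 5.4 rot [-0.04  0.    0.12]
0 [-0.3 -0.2  5.4] [-0.04  0.    0.12]
```

Call:
send_rows --targets '[{"dx":-0.2,"dy":0,"dz":2,"rx":0,"ry":0,"rz":0,"grip":45},{"dx":0,"dy":0,"dz":2,"rx":0,"ry":0,"rz":0,"grip":45},{"dx":0,"dy":0,"dz":1.3,"rx":0,"ry":0,"rz":0,"grip":45},{"dx":0,"dy":0,"dz":0,"rx":0,"ry":0,"rz":0,"grip":45}]'

```text
t: 31.67
position: [0.5041, -0.0663, 0.1254]
eef_rot: [-3.136, -0.181, -0.002]
ft_force: [0.3, 0.1, -0.5]
finger_gap: 0.669
```

```bash
python3 - <<'E'
from ring import *
st()
E
```

```text
t 31.67 p [ 0.5041 -0.0663  0.1254] z [ 0.001   0.0008 -1.    ] yaw 6.61 F [ 0.3  0.1 -0.5] gap 57.1
```

Call:
send_rows --targets '[{"dx":-0.5,"dy":0,"dz":0.6,"rx":0,"ry":0,"rz":0,"grip":45},{"dx":0,"dy":0,"dz":0,"rx":0,"ry":0,"rz":0,"grip":85},{"dx":0,"dy":0,"dz":0,"rx":0,"ry":0,"rz":0,"grip":85},{"dx":0,"dy":0,"dz":0,"rx":0,"ry":0,"rz":0,"grip":85},{"dx":0,"dy":0,"dz":0,"rx":0,"ry":0,"rz":0,"grip":85}]'

```text
t: 32.08
position: [0.5045, -0.0664, 0.1256]
eef_rot: [-3.136, -0.181, -0.005]
ft_force: [-0.6, 0.5, -0.7]
finger_gap: 0.995
```

Call:
send_rows --targets '[{"dx":0,"dy":0,"dz":-10,"rx":0,"ry":0,"rz":0,"grip":85},{"dx":0,"dy":0,"dz":-25,"rx":0,"ry":0,"rz":0,"grip":85},{"dx":0,"dy":0,"dz":-35,"rx":0,"ry":0,"rz":0,"grip":85},{"dx":0,"dy":-10,"dz":-35,"rx":0,"ry":0,"rz":0,"grip":85},{"dx":0,"dy":-30,"dz":-20,"rx":0,"ry":0,"rz":0,"grip":85}]'

```text
t: 32.5
position: [0.4959, -0.0332, 0.2534]
eef_rot: [3.133, 0.159, -0.012]
ft_force: [0.7, 0.5, 0.7]
finger_gap: 1.0
```

Call:
send_rows --targets '[{"dx":0,"dy":-40,"dz":-20,"rx":0,"ry":0,"rz":0,"grip":85},{"dx":0,"dy":-40,"dz":-10,"rx":0,"ry":0,"rz":0,"grip":85},{"dx":0,"dy":-40,"dz":0,"rx":0,"ry":0,"rz":0,"grip":85},{"dx":0,"dy":-40,"dz":0,"rx":0,"ry":0,"rz":0,"grip":85},{"dx":0,"dy":0,"dz":0,"rx":0,"ry":0,"rz":0,"grip":85}]'

```text
t: 32.92
position: [0.4835, 0.1343, 0.2945]
eef_rot: [-3.13, -0.154, -0.013]
ft_force: [0.1, 1.1, -0.1]
finger_gap: 0.993
```

```bash
python3 - <<'E'
from ring import *
st();w=snap("wrist","w17");s=snap("scene","s6");e=snap("side","d6");rib(s)
print(proj(s,[[.5031,-.0658,z] for z in(.04,.15)]).round(1).tolist(),proj(e,[[.5031,-.0658,z] for z in(.04,.15)]).round(1).tolist(),proj(w,[[.5031,-.0658,z] for z in(.04,.15)]).round(1).tolist())
crop("s6","a",180,160,350,320,2.4 if 0 else 2);a=cv2.resize(s["image"][150:330,190:350,::-1],(400,450),interpolation=cv2.INTER_CUBIC)
b=cv2.resize(e["image"][190:290,300:400,::-1],(400,400),interpolation=cv2.INTER_CUBIC);b=np.vstack([b,np.zeros((50,400,3),np.uint8)])
cv2.imwrite("pics/fin.png",np.hstack([a,b]))
E
```

```text
t 32.92 p [0.4835 0.1343 0.2945] z [ 0.0076  0.008  -0.9999] yaw 5.63 F [ 0.1  1.1 -0.1] gap 84.8
rib pred px [290.9351 246.3469]
[(np.int32(53), array([290.5, 251.7]))]
[[304.4, 264.8], [304.3, 237.4]] [[352.4, 247.9], [353.0, 215.9]] [[319.3, 367.4], [320.0, 442.3]]
```

View pics/fin.png

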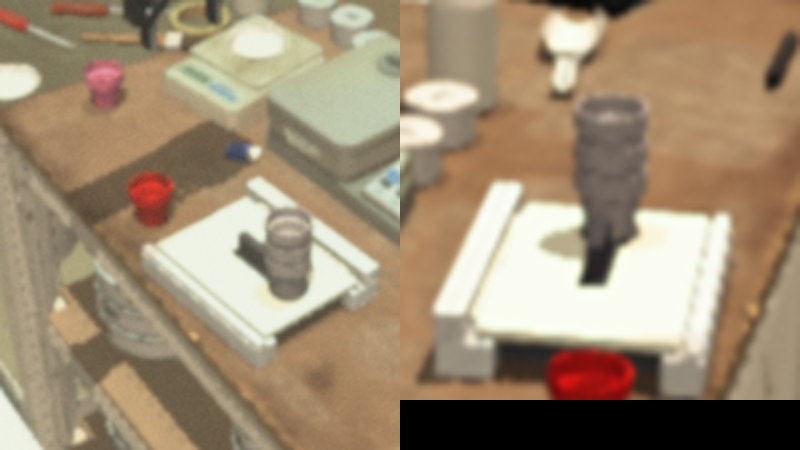

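All three cups are nested upright in the ring. The top rim is at scene pixel (305,239), against (304,237) predicted for a seated stack. No grey cups remain on the bench, and the board is home. I'm handing the job in.

```bash
python3 - <<'E'
from plant import arm
print(arm.finish_job())
E
```

```text
the job is handed in; nothing more can be done
None
```

The board is locked home in the stand and all three open steel cups are nested upright in the ring. I handed the job in at about 33 s of the 210 s allowed.

- **Board:** I angled the tongue under the lip at about 16° with no contact force. I then lowered the board flat behind the stop. Measured afterwards, the ring sat at stand x 1.6, y −64.8 mm, which puts the board at about x +1.6, y 0 mm, inside its tolerance. The grip rib stayed within about 1 px in the scene view until the end, so I saw no knock to the board.
- **Cups:** Only three of the five were there. In the last views all three stand upright in the ring, with the top rim within about 2 px of where a fully seated stack should be. No steel cups are left on the bench.
- **Decoys and bystanders:** I did not go near the red cup, pink cup, tins or marker. They looked undisturbed in the pictures, but I did not measure them again.

Three readings were odd:
- The finger opening read about 1–3 mm less than the true widths of the rib and the cups.
- The third cup read about 1.5 mm wider and may have slipped a few millimetres in the grip, but it seated at the expected height.
- An automatic circle fit on the first placed cup picked up the cup's inner base, so I judged that one from the picture instead.

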